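Open the flush-lidded weight box and load the tester

TASK

Slide the blue lid of the weight box all the way open by pressing gently on its top and dragging it back towards the robot, without pressing so hard that the thin lid could crack. Then take the brass weight out by its knob, set it (do not drop it) gently down upright and flat in the round pan of the pressure tester and let go. Leave the lid open, the steel weight in the box and everything else on the bench where it is.

Things in the scene. Friction and masses are not known exactly. Their poses are not given: they have to be found in the camera images.
- box: Grey weight box on a dark riser, screwed to the bench. Origin: bench level, centre of its footprint; x points away from the end where the lid comes out, z up. A grey rim frame 198 (x) x 144 (y) mm carries the lid on stiff screws; its height differs each day, not reported. Far half (x 0 to 89 mm): two cells, a weight in each; near half empty. Over 22 N of the fingers on it or the lid does harm.
- lid (a joint): Opening of the thin blue lid, 0 (shut) to 0.1 m (stop, fully open); it slides to the box's -x and stays where left. 184 x 122 x 5 mm, no handle, in grooves under 4 mm high side lips, 111 mm bare between them. Its top is 73 to 91 mm above the bench (feel for it) and does not give. Drag 5.5 N: pressing with about 12 N carries it. Black patch to press: y = 0, x = +27 mm of the box minus the opening.
- cell_left (a point): Centre of the floor of the cell on the box's +y side, 89 (x) x 59 (y) mm, 30 mm above the bench. The wall between the cells rises 30 mm above this floor, the others 36 mm, the rim frame's lips up to 65 mm.
- cell_right (a point): The same for the cell on the box's -y side.
- brass_weight: Brass (yellow) weight, about 0.25 kg: disc 44 mm across and 14 mm high, a knob 18 mm across on top from 16 to 36 mm above the underside. Origin: centre of the underside, z up. Stands in one of the two cells.
- steel_weight: Steel (grey) weight of the same shape and size, in the other cell; to be left there.
- tester: Pressure tester fixed on the bench: steel base plate 300 x 180 mm (x from -90 to +210 mm), grey casting 38 mm high, steel column 60 mm across and 168 mm high at x = +155 mm, black hand wheel 88 mm high at x = +130, y = +65 mm. Origin: on the bench under the pan's axis, z up.
- pan (a point): Centre of the flat floor of the round aluminium pan, 90 mm above the bench. Inner radius 30 mm; raised rim 5 mm high and 5 mm wide round it.
- gauge: Steel pressure gauge with a white face, 90 mm across, standing on a foot, about 102 mm high; bystander. Origin under its foot.
- adapter: Small brass fitting, 30 mm across, 38 mm high, standing on the bench between box and tester; bystander. Origin at its underside.
- wrench: Steel wrench lying on the bench; bystander.
- oil: Yellow bottle with a red cap, 60 mm across, 150 mm high; bystander.
- beaker: White plastic beaker, 70 mm across, 85 mm high; bystander.
- screwdriver: Screwdriver lying on the bench; bystander.

How it is judged:
On the way, in this order (a step that is already met when the one before it is completed fails the run):
1. the lid is dragged fully open (within 10 mm of its stop) while both weights still stand in the box (value of joint lid above 0.09 m and distance of each of brass_weight, steel_weight from where it was at the start of the episode below 0.01 m), for 0.2 s.
2. the brass weight stands in the pan (horizontal distance between brass_weight and pan below 0.01 m and z of brass_weight in the frame of pan below 0.003 m), for 0.2 s.
At the end, for the whole second after the job is handed in: The lid is within 10 mm of its open stop; the brass weight stands at rest, upright (within 0.06 rad) and flat on the pan's floor inside the rim (height within 3 mm, centre within 10 mm of the pan's axis), released; the steel weight stands in its cell, moved less than 12 mm (all of step 2 and value of joint lid above 0.09 m and z of brass_weight in the frame of pan above -0.003 m and angle between brass_weight's own z axis and vertical below 0.06 rad and linear speed of brass_weight below 0.01 m/s and distance of steel_weight from where it was at the start of the episode below 0.012 m and angle between steel_weight's own z axis and vertical below 0.1 rad); the robot touches nothing.
It fails at once if the fingers press on the lid or the box with more than 22 N (contact force between box and the fingers above 22 N).
It fails at once if the brass weight is pressed or slammed onto the tester with more than 40 N (contact force between brass_weight and tester above 40 N).
It fails at once if the brass weight is let go more than 10 mm above the pan's floor (dropped) (contact force between brass_weight and the fingers below 0.05 N and horizontal distance between brass_weight and pan below 0.05 m and z of brass_weight in the frame of pan above 0.01 m).
It fails at once if the steel weight is moved by more than 15 mm (distance of steel_weight from where it was at the start of the episode above 0.015 m).
It fails at once if a bystander on the bench is moved by more than 20 mm (distance of any of gauge, adapter, wrench, oil, beaker, screwdriver from where it was at the start of the episode above 0.02 m).
It also fails if it takes over 67 s, if anything falls off the work surface, if the arm or the gripper's body presses on something with over 40 N, if the wrist force passes 120 N, or if a joint passes its speed limit or range.

ROBOT

A 6-joint arm with a two-finger parallel gripper is mounted at the origin on the work surface. World frame = base frame: x ahead of the robot, y to its left, z up, the work surface at z = 0. Lengths are in m, angles in rad, forces in N, time in s.
With the tool pointing down it reaches from about 0.325 to 0.9 m from the base axis. Payload 3.5 kg.
Tool frame: the origin (TCP) lies at the very end of the fingers, on their centre line; the grasp point (between the pads) lies 19 mm behind it; z points along the fingers, y is the direction in which the jaws open and shut (so a half turn about z gives the same grasp; the last joint's range is limited). The gripper opens to 85 mm and grips with 20 to 120 N. Pads are 22 mm wide; open, the fingers measure 114 mm over their backs; the gripper's body (76 mm by 85 mm) begins 54 mm behind the grasp point. The pads swing forward as they close: fully open they stand 13 mm farther back than shut.
Start: joints at [-1.279, 0.276, -0.026, 1.268, 0, 1.467], TCP at [0.24, -0.577, 0.208] pointing down, gripper open.
Joint ranges: [-3.12, 3.12], [-0.85, 1.88], [-1.08, 1.24], [-1.95, 2.15], [-1.57, 1.53], [-3.14, 3.14]. Speed limits (rad/s): [2.57, 2.57, 3.14, 3.14, 3.14, 3.14].

INTERFACE

Orientations are given as a rotation vector (axis times angle).
In Python, from bench import robot gives the robot as it stands.
- The arm moves only by the tool send_rows, never from a script. Its argument "motion" is a list of rows, each an object of numbers: "tx", "ty", "tz": the shift along the tool's x, y, z in mm; "wx", "wy", "wz": the turn, a rotation vector about the tool's x, y, z in degrees; "jaw": the gripper command: -1 is shut, 1 is fully open, values between are in proportion. In form: [{"tx": .., "ty": .., "tz": .., "wx": .., "wy": .., "wz": .., "jaw": ..}, ...]. A call has exactly 8 rows; each row shifts and turns the commanded pose from where the row before left it, along the tool's axes as they then stand; what a row does not reach is not made up. A row lasts 1/12 s, in which the tool goes at most 41.7 mm and 7.16 degrees, less where a joint would pass 70% of its speed; a pose out of reach is approached as far as the arm can. A call with a gripper value outside its range is refused whole. The fingers move at their own pace and stop on an object; "grip_force" is the grip in N (left out, the last holds). Time passes only in rows, so rows that do not move let the fingers close, or fill a call up. It gives the time, the measured TCP pose, the force and the opening at its end, in the units of the state.
- robot.get_state(): the state, without advancing time (a new reading comes with each control period).
- robot.get_image(name): name is "side" or "top"; returns a dict with "img" (480x640x3 uint8, red, green, blue), "camera_matrix" (3x3 intrinsics, pixels), "position" and "attitude" of the camera in the world. Camera axes: x right, y up, looking along -z (the intrinsics and any distortion apply to the point x, -y, -z); pixel columns grow to the right and rows downward; lengths in m; the calibration is good to about 2 mm. A picture is of the moment at which its call begins. There is no depth.
- robot.hand_in(): hands the job in, once; it reports no verdict.
Trained networks look in a picture, given as the dict that the camera call returned (one of the last four; its "shot" number tells which), for a name from the list of things; names that differ only in an ending like _2 or _b are one class to them, and where a whole thing is asked for, a point or a joint stands for the part that bears it (a point fixed in the world has none). Each returns a list of dicts, best first, with "p" (0 to 1); they miss things now and then, are a little off and sometimes report something else, mostly with a low value. They report only what shows in the picture. A call takes as long as a camera call.
- robot.find_in(picture, query): "xy" ([column, row] in pixels, amid what is visible of it).
The state is a dict: "time_s": time; "qpos": joint angles; "dq": joint speeds; "effort": joint torques, N m; "tcp_pos": TCP position; "tool_rot": TCP orientation; "force": force on the tool from outside, world axes, zero at the start; "wrist_torque": the same for the moment, N m; "finger_gap": opening from 0.0 (shut) to 1.0 (fully open).
Only numpy, scipy, OpenCV 4.12 (cv2) and the standard library are available. Lean on these libraries where they do the work, as an engineer would, in place of code of your own. Each camera call takes 0.05 s, during which the arm holds its last target. There are 200 camera calls.

## Working session

There is one attempt and no reset: what is moved stays moved. The work goes in short steps, Python scripts to look and compute and a tool call to move; the robot and the scene stay as the last step left them, time stands still between calls to the robot, and variables do not carry over. Pictures are saved under pics/ and viewed, about 8 in all and at most 12, crops included, and the job is handed in when it is done.

Besides the shell and the picture viewer there is one more tool, called by a JSON object that holds its "fn" and its "kwargs". send_rows: Moves the arm, as the interface text tells. Its arguments: {"type":"object","properties":{"motion":{"type":"array"},"grip_force":{"type":"number"}},"required":["motion"]}

```bash
mkdir -p pics; ls; cat > h.py <<'E'
import sys; sys.path.insert(0,'.')
from bench import robot
import numpy as np, cv2
from scipy.spatial.transform import Rotation as R
def ray(p,uv):
    A=np.array(p["attitude"]); M=A if A.shape==(3,3) else R.from_rotvec(A).as_matrix()
    K=np.array(p["camera_matrix"]); d=np.linalg.inv(K)@[uv[0],uv[1],1]
    return np.array(p["position"]), M@(d*[1,-1,-1])
def onz(p,uv,z):
    o,d=ray(p,uv); return o+d*(z-o[2])/d[2]
def proj(p,X):
    A=np.array(p["attitude"]); M=A if A.shape==(3,3) else R.from_rotvec(A).as_matrix()
    c=M.T@(np.array(X)-np.array(p["position"])); c=c*[1,-1,-1]; q=np.array(p["camera_matrix"])@c; return q[:2]/q[2]
def save(p,n): cv2.imwrite(f'pics/{n}.png',p["img"][:,:,::-1])
E
python3 - <<'E'
from h import *
s=robot.get_state(); print({k:np.round(v,3) for k,v in s.items()})
for n in("top","side"):
    p=robot.get_image(n); save(p,n+"0"); print(n,[k for k in p],p["camera_matrix"],p["position"],p["attitude"])
    for q in "box lid brass_weight tester pan gauge adapter oil beaker".split():
        try: print(q,[(np.round(r["xy"]),round(r["p"],2)) for r in robot.find_in(p,q)[:3]])
        except Exception as e: print(q,e)
E
```

```text
pics
{'time_s': np.float64(0.0), 'qpos': array([-1.279,  0.277, -0.028,  1.268,  0.   ,  1.467]), 'dq': array([-0.001,  0.001,  0.001, -0.002, -0.002, -0.001]), 'effort': array([-1.0000e-03, -4.4551e+01,  2.9520e+01,  1.6000e-02, -0.0000e+00,
        0.0000e+00]), 'tcp_pos': array([ 0.24 , -0.576,  0.207]), 'tool_rot': array([-3.078, -0.616,  0.   ]), 'force': array([ 0.14 ,  0.387, -0.052]), 'wrist_torque': array([-0.013,  0.007,  0.063]), 'finger_gap': np.float64(1.002)}
top ['img', 'camera_matrix', 'position', 'attitude', 'shot'] [[466.76360056   0.         321.8444603 ]
 [  0.         466.76360056 235.4137775 ]
 [  0.           0.           1.        ]] [0.42642    0.01099201 1.18797124] [ 0.09657744 -0.12321702 -1.5922358 ]
box [(array([231., 246.]), 0.83), (array([318., 183.]), 0.38)]
lid [(array([234., 253.]), 0.7)]
brass_weight []
tester [(array([390., 215.]), 0.75), (array([139., 235.]), 0.17)]
pan [(array([387., 215.]), 0.67), (array([157., 303.]), 0.3)]
gauge [(array([158., 304.]), 0.97), (array([322., 183.]), 0.55)]
adapter [(array([319., 182.]), 0.42)]
oil [(array([158., 203.]), 0.76)]
beaker [(array([482., 181.]), 0.71)]
side ['img', 'camera_matrix', 'position', 'attitude', 'shot'] [[481.04007709   0.         321.31128636]
 [  0.         481.04007709 236.34083208]
 [  0.           0.           1.        ]] [0.47799644 0.69464461 0.844619  ] [ 0.07685483 -1.06103459 -2.77877638]
box [(array([318., 324.]), 0.73), (array([257., 236.]), 0.64)]
lid [(array([322., 313.]), 0.77)]
brass_weight []
tester [(array([309., 192.]), 0.88), (array([318., 326.]), 0.36)]
pan [(array([311., 194.]), 0.7)]
gauge [(array([375., 424.]), 0.91)]
adapter [(array([260., 240.]), 0.63)]
oil [(array([231., 401.]), 0.93), (array([320., 328.]), 0.16)]
beaker [(array([304., 124.]), 0.96)]
```

View pics/top0.png

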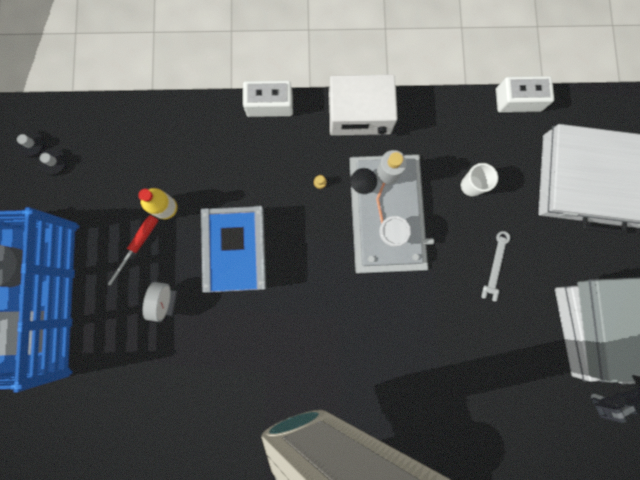

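View pics/side0.png

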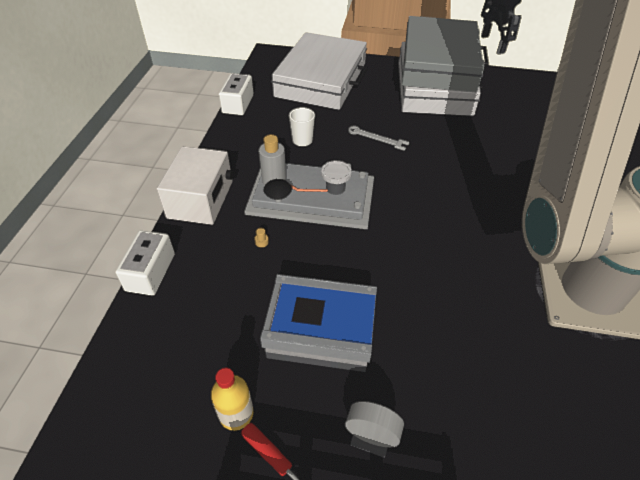

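Top view: the box rim runs from about (201,208) to (265,291), the patch is at (232,238) and the pan at (396,231). Side view: the patch is at (308,311) and the pan at (336,172). Next I segment these and triangulate.

```bash
cat >> h.py <<'E'
def tri(p,a,q,b):
    o1,d1=ray(p,a);o2,d2=ray(q,b);d1/=np.linalg.norm(d1);d2/=np.linalg.norm(d2)
    t=np.linalg.lstsq(np.c_[d1,-d2],o2-o1,rcond=None)[0]
    x,y=o1+t[0]*d1,o2+t[1]*d2; return (x+y)/2,np.linalg.norm(x-y)
E
python3 - <<'E'
from h import *
P={n:robot.get_image(n) for n in("top","side")}
rt={"top":(195,200,275,300),"side":(255,265,385,370)}
pan={"top":(375,212,416,250),"side":(316,155,356,185)}
C={};Q={}
for n,p in P.items():
    im=p["img"].astype(int);x0,y0,x1,y1=rt[n]
    b=np.zeros(im.shape[:2],np.uint8);s=im[y0:y1,x0:x1]
    b[y0:y1,x0:x1]=(s[...,2]-s[...,0]>50)
    cs,_=cv2.findContours(b,cv2.RETR_CCOMP,cv2.CHAIN_APPROX_NONE)
    cs=sorted(cs,key=cv2.contourArea,reverse=True)[:2]
    hull=cv2.convexHull(cs[0]); q=cv2.approxPolyDP(hull,6,True)[:,0]
    m=cv2.moments(cs[1]);C[n]=(m["m10"]/m["m00"],m["m01"]/m["m00"])
    r=cv2.minAreaRect(cs[1]); print(n,"blue",q.tolist(),"patch",np.round(C[n],1),cv2.contourArea(cs[1]))
    x0,y0,x1,y1=pan[n];s=im[y0:y1,x0:x1].min(2)
    c=cv2.resize(p["img"][y0:y1,x0:x1,::-1],None,fx=8,fy=8,interpolation=cv2.INTER_CUBIC);cv2.imwrite(f"pics/pan_{n}.png",c)
    print(c.shape,[ (a["xy"],round(a["p"],2)) for a in robot.find_in(p,"pan")[:2]])
    Q[n]=q
X,e=tri(P["top"],C["top"],P["side"],C["side"]);print("patch",X,e)
for z in(.073,.082,.091): 
  for n in P: print(z,n,"patch",np.round(onz(P[n],C[n],z),4),"blue",np.round([onz(P[n],u,z)[:2] for u in Q[n]],3).tolist())
a=cv2.imread("pics/pan_top.png");b=cv2.imread("pics/pan_side.png")
h=max(a.shape[0],b.shape[0]);f=lambda i:cv2.copyMakeBorder(i,0,h-i.shape[0],0,0,cv2.BORDER_CONSTANT)
cv2.imwrite("pics/pan.png",np.hstack([f(a),f(b)]))
E
```

```text
top blue [[253, 212], [256, 288], [212, 291], [209, 215]] patch [231.8 238.3] 506.0
(304, 328, 3) [([389.0, 211.5], 0.64), ([157.9, 202.3], 0.26)]
side blue [[374, 295], [370, 343], [271, 330], [282, 283]] patch [308.  310.9] 795.5
(240, 320, 3) [([309.8, 194.0], 0.75), ([319.2, 324.1], 0.44)]
patch [0.58044351 0.20630939 0.07459705] 2.3305543815340444e-05
0.073 top patch [0.5807 0.2066 0.073 ] blue [[0.644, 0.156], [0.461, 0.149], [0.456, 0.253], [0.639, 0.262]]
0.073 side patch [0.5806 0.2053 0.073 ] blue [[0.462, 0.147], [0.458, 0.252], [0.639, 0.258], [0.644, 0.151]]
0.082 top patch [0.5794 0.205  0.082 ] blue [[0.642, 0.154], [0.46, 0.148], [0.456, 0.251], [0.637, 0.26]]
0.082 side patch [0.5794 0.211  0.082 ] blue [[0.462, 0.153], [0.458, 0.257], [0.637, 0.263], [0.642, 0.157]]
0.091 top patch [0.5782 0.2034 0.091 ] blue [[0.64, 0.153], [0.46, 0.147], [0.456, 0.249], [0.635, 0.258]]
0.091 side patch [0.5782 0.2167 0.091 ] blue [[0.462, 0.159], [0.459, 0.262], [0.636, 0.268], [0.64, 0.164]]
```

View pics/pan.png

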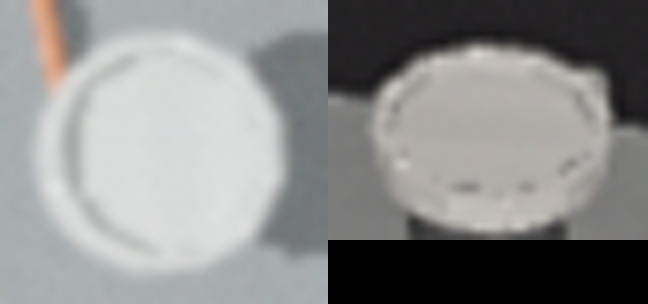

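{"fn": "send_rows", "kwargs": {"motion": [{"tx": 25,"ty": -24,"jaw": -1},{"tx": 25,"ty": -24,"jaw": -1},{"tx": 25,"ty": -24,"jaw": -1},{"tx": 25,"ty": -24,"jaw": -1},{"tx": 25,"ty": -24,"jaw": -1},{"tx": 25,"ty": -24,"jaw": -1},{"tx": 25,"ty": -24,"jaw": -1},{"tx": 25,"ty": -24,"jaw": -1}], "grip_force": 30}}

```text
$.motion[0]: bad value
```

{"fn": "send_rows", "kwargs": {"motion": [{"tx": 25,"ty": -24,"jaw": -1},{"tx": 25,"ty": -24,"jaw": -1},{"tx": 25,"ty": -24,"jaw": -1},{"tx": 25,"ty": -24,"jaw": -1},{"tx": 25,"ty": -24,"jaw": -1},{"tx": 25,"ty": -24,"jaw": -1},{"tx": 25,"ty": -24,"jaw": -1},{"tx": 25,"ty": -24,"jaw": -1}]}}

```text
$.motion[0]: bad value
```

{"fn": "send_rows", "kwargs": {"motion": [{"tx": 25,"ty": -24,"jaw": -1},{"tx": 25,"ty": -24,"jaw": -1},{"tx": 25,"ty": -24,"jaw": -1},{"tx": 25,"ty": -24,"jaw": -1},{"tx": 25,"ty": -24,"jaw": -1},{"tx": 25,"ty": -24,"jaw": -1},{"tx": 25,"ty": -24,"jaw": -1},{"jaw": -1}]}}

```text
$.motion[0]: bad value
```

{"fn": "send_rows", "kwargs": {"motion": [{"wz": -7,"jaw": -1},{"wz": -7,"jaw": -1},{"wz": -7,"jaw": -1},{"wz": -7,"jaw": -1},{"wz": -7,"jaw": -1},{"wz": -7,"jaw": -1},{"wz": -7,"jaw": -1},{"wz": -7,"jaw": -1}]}}

```text
$.motion[0]: bad value
```

{"fn": "send_rows", "kwargs": {"motion": [{"wz": -7,"jaw": -1},{"wz": -7,"jaw": -1},{"jaw": -1},{"jaw": -1},{"jaw": -1},{"jaw": -1},{"jaw": -1},{"jaw": -1}]}}

```text
$.motion[0]: bad value
```

```bash
cat >> h.py <<'E'
def to(x,y,z,yaw_deg=None):
    "remaining move in tool mm; yaw of jaw axis"
    s=robot.get_state(); M=R.from_rotvec(s["tool_rot"]).as_matrix(); d=M.T@(np.array([x,y,z])-s["tcp_pos"])*1000
    yaw=np.degrees(np.arctan2(M[1,1],M[0,1]))
    print("t",round(float(s["time_s"]),2),"tcp",np.round(s["tcp_pos"],4),"jawyaw",round(yaw,2),"tilt",np.round(M[:,2],3),"F",np.round(s["force"],1),"gap",round(float(s["finger_gap"]),3),"q6",round(s["qpos"][5],2))
    print("move tool mm",np.round(d,1))
E
python3 - <<'E'
from h import *
to(.5805,.2065,.10)
Pt=robot.get_image("top");Ps=robot.get_image("side")
c=onz(Pt,(394.9,230.9),.095);print(c)
th=np.linspace(0,2*np.pi,73)
for (r,z) in((.035,.095),(.030,.09)):
  u=np.array([proj(Ps,(c[0]+r*np.cos(t),c[1]+r*np.sin(t),z)) for t in th]);print("side",np.round((u.min(0)-[316,155])*8+[328,0]),np.round((u.max(0)-[316,155])*8+[328,0]))
  u=np.array([proj(Pt,(c[0]+r*np.cos(t),c[1]+r*np.sin(t),z)) for t in th]);print("top",np.round((u.min(0)-[375,212])*8),np.round((u.max(0)-[375,212])*8))
E
```

```text
t 1.2 tcp [ 0.2404 -0.5769  0.208 ] jawyaw -67.38 tilt [-0. -0. -1.] F [-0.2  0.1  1.2] gap 1.001 q6 1.47
move tool mm [ 615.3 -592.4  108. ]
[ 0.58642706 -0.18313939  0.095     ]
side [376.  40.] [610. 194.]
top [42. 35.] [277. 268.]
side [392.  63.] [593. 195.]
top [56. 55.] [257. 254.]
```

{"fn": "send_rows", "kwargs": {"motion": [{"tx": 26,"ty": -25,"tz": 0,"wx": 0,"wy": 0,"wz": 0,"jaw": -1},{"tx": 26,"ty": -25,"tz": 0,"wx": 0,"wy": 0,"wz": 0,"jaw": -1},{"tx": 26,"ty": -25,"tz": 0,"wx": 0,"wy": 0,"wz": 0,"jaw": -1},{"tx": 26,"ty": -25,"tz": 0,"wx": 0,"wy": 0,"wz": 0,"jaw": -1},{"tx": 26,"ty": -25,"tz": 0,"wx": 0,"wy": 0,"wz": 0,"jaw": -1},{"tx": 26,"ty": -25,"tz": 0,"wx": 0,"wy": 0,"wz": 0,"jaw": -1},{"tx": 26,"ty": -25,"tz": 0,"wx": 0,"wy": 0,"wz": 0,"jaw": -1},{"tx": 26,"ty": -25,"tz": 0,"wx": 0,"wy": 0,"wz": 0,"jaw": -1}], "grip_force": 30}}

```text
time_s: 1.97
tcp_pos: [0.3558, -0.3107, 0.2082]
tool_rot: [3.08, 0.615, 0.001]
force: [0.1, -0.9, -0.1]
finger_gap: -0.001
```

{"fn": "send_rows", "kwargs": {"motion": [{"tx": 26,"ty": -25,"tz": 0,"wx": 0,"wy": 0,"wz": 0,"jaw": -1},{"tx": 26,"ty": -25,"tz": 0,"wx": 0,"wy": 0,"wz": 0,"jaw": -1},{"tx": 26,"ty": -25,"tz": 0,"wx": 0,"wy": 0,"wz": 0,"jaw": -1},{"tx": 26,"ty": -25,"tz": 0,"wx": 0,"wy": 0,"wz": 0,"jaw": -1},{"tx": 26,"ty": -25,"tz": 0,"wx": 0,"wy": 0,"wz": 0,"jaw": -1},{"tx": 26,"ty": -25,"tz": 0,"wx": 0,"wy": 0,"wz": 0,"jaw": -1},{"tx": 26,"ty": -25,"tz": 0,"wx": 0,"wy": 0,"wz": 0,"jaw": -1},{"tx": 26,"ty": -25,"tz": 0,"wx": 0,"wy": 0,"wz": 0,"jaw": -1}]}}

```text
time_s: 2.63
tcp_pos: [0.471, -0.0459, 0.2084]
tool_rot: [3.08, 0.616, 0.001]
force: [1.3, -1.4, -0.8]
finger_gap: -0.002
```

{"fn": "send_rows", "kwargs": {"motion": [{"tx": 26,"ty": -25,"tz": 0,"wx": 0,"wy": 0,"wz": 0,"jaw": -1},{"tx": 26,"ty": -25,"tz": 0,"wx": 0,"wy": 0,"wz": 0,"jaw": -1},{"tx": 26,"ty": -25,"tz": 0,"wx": 0,"wy": 0,"wz": 0,"jaw": -1},{"tx": 26,"ty": -25,"tz": 0,"wx": 0,"wy": 0,"wz": 0,"jaw": -1},{"tx": 26,"ty": -25,"tz": 0,"wx": 0,"wy": 0,"wz": 0,"jaw": -1},{"tx": 26,"ty": -25,"tz": 0,"wx": 0,"wy": 0,"wz": 0,"jaw": -1},{"tx": 26,"ty": -25,"tz": 0,"wx": 0,"wy": 0,"wz": 0,"jaw": -1},{"tx": 26,"ty": -25,"tz": 0,"wx": 0,"wy": 0,"wz": 0,"jaw": -1}]}}

```text
time_s: 3.3
tcp_pos: [0.5861, 0.2188, 0.2081]
tool_rot: [3.08, 0.617, 0.0]
force: [0.4, -0.2, 0.2]
finger_gap: 0.003
```

{"fn": "send_rows", "kwargs": {"motion": [{"tx": 0,"ty": 0,"tz": 0,"wx": 0,"wy": 0,"wz": -7,"jaw": -1},{"tx": 0,"ty": 0,"tz": 0,"wx": 0,"wy": 0,"wz": -7,"jaw": -1},{"tx": 0,"ty": 0,"tz": 0,"wx": 0,"wy": 0,"wz": -7,"jaw": -1},{"tx": 0,"ty": 0,"tz": 0,"wx": 0,"wy": 0,"wz": -7,"jaw": -1},{"tx": 0,"ty": 0,"tz": 0,"wx": 0,"wy": 0,"wz": -7,"jaw": -1},{"tx": 0,"ty": 0,"tz": 0,"wx": 0,"wy": 0,"wz": -7,"jaw": -1},{"tx": 0,"ty": 0,"tz": 0,"wx": 0,"wy": 0,"wz": -7,"jaw": -1},{"tx": 0,"ty": 0,"tz": 0,"wx": 0,"wy": 0,"wz": -7,"jaw": -1}]}}

```text
time_s: 3.97
tcp_pos: [0.5856, 0.2169, 0.208]
tool_rot: [2.425, 1.998, -0.0]
force: [-0.0, 0.8, -0.6]
finger_gap: 0.001
```

{"fn": "send_rows", "kwargs": {"motion": [{"tx": 0,"ty": 0,"tz": 0,"wx": 0,"wy": 0,"wz": -7,"jaw": -1},{"tx": 0,"ty": 0,"tz": 0,"wx": 0,"wy": 0,"wz": -7,"jaw": -1},{"tx": 0,"ty": 0,"tz": 20,"wx": 0,"wy": 0,"wz": 0,"jaw": -1},{"tx": 0,"ty": 0,"tz": 20,"wx": 0,"wy": 0,"wz": 0,"jaw": -1},{"tx": 0,"ty": 0,"tz": 20,"wx": 0,"wy": 0,"wz": 0,"jaw": -1},{"tx": 0,"ty": 0,"tz": 20,"wx": 0,"wy": 0,"wz": 0,"jaw": -1},{"tx": 0,"ty": 0,"tz": 10,"wx": 0,"wy": 0,"wz": 0,"jaw": -1},{"tx": 0,"ty": 0,"tz": 0,"wx": 0,"wy": 0,"wz": 0,"jaw": -1}]}}

```text
time_s: 4.63
tcp_pos: [0.5832, 0.2163, 0.115]
tool_rot: [-2.168, -2.269, 0.008]
force: [0.0, 0.0, -0.4]
finger_gap: 0.005
```

```bash
python3 - <<'E'
from h import *
to(.5805,.2065,.10)
E
```

```text
t 4.63 tcp [0.5832 0.2163 0.115 ] jawyaw 2.62 tilt [-0.006 -0.001 -1.   ] F [ 0.   0.  -0.4] gap 0.005 q6 1.78
move tool mm [-9.6 -3.1 15. ]
```

{"fn": "send_rows", "kwargs": {"motion": [{"tx": -5,"ty": -3,"tz": 5,"wx": 0,"wy": 0,"wz": 0,"jaw": -1},{"tx": -5,"ty": 0,"tz": 5,"wx": 0,"wy": 0,"wz": 0,"jaw": -1},{"tx": 0,"ty": 0,"tz": 5,"wx": 0,"wy": 0,"wz": 0,"jaw": -1},{"tx": 0,"ty": 0,"tz": 5,"wx": 0,"wy": 0,"wz": 0,"jaw": -1},{"tx": 0,"ty": 0,"tz": 1,"wx": 0,"wy": 0,"wz": 0,"jaw": -1},{"tx": 0,"ty": 0,"tz": 0,"wx": 0,"wy": 0,"wz": 0,"jaw": -1},{"tx": 0,"ty": 0,"tz": 0,"wx": 0,"wy": 0,"wz": 0,"jaw": -1},{"tx": 0,"ty": 0,"tz": 0,"wx": 0,"wy": 0,"wz": 0,"jaw": -1}]}}

```text
time_s: 5.3
tcp_pos: [0.5834, 0.207, 0.0974]
tool_rot: [2.17, 2.272, 0.001]
force: [0.1, 0.6, 0.4]
finger_gap: -0.001
```

{"fn": "send_rows", "kwargs": {"motion": [{"tx": 0,"ty": 0,"tz": 0.5,"wx": 0,"wy": 0,"wz": 0,"jaw": -1},{"tx": 0,"ty": 0,"tz": 0.5,"wx": 0,"wy": 0,"wz": 0,"jaw": -1},{"tx": 0,"ty": 0,"tz": 0.5,"wx": 0,"wy": 0,"wz": 0,"jaw": -1},{"tx": 0,"ty": 0,"tz": 0.5,"wx": 0,"wy": 0,"wz": 0,"jaw": -1},{"tx": 0,"ty": 0,"tz": 0.5,"wx": 0,"wy": 0,"wz": 0,"jaw": -1},{"tx": 0,"ty": 0,"tz": 0.5,"wx": 0,"wy": 0,"wz": 0,"jaw": -1},{"tx": 0,"ty": 0,"tz": 0,"wx": 0,"wy": 0,"wz": 0,"jaw": -1},{"tx": 0,"ty": 0,"tz": 0,"wx": 0,"wy": 0,"wz": 0,"jaw": -1}]}}

```text
time_s: 5.97
tcp_pos: [0.583, 0.2068, 0.094]
tool_rot: [-2.17, -2.272, 0.0]
force: [-0.9, 0.2, -0.1]
finger_gap: 0.002
```

{"fn": "send_rows", "kwargs": {"motion": [{"tx": 0,"ty": 0,"tz": 1,"wx": 0,"wy": 0,"wz": 0,"jaw": -1},{"tx": 0,"ty": 0,"tz": 1,"wx": 0,"wy": 0,"wz": 0,"jaw": -1},{"tx": 0,"ty": 0,"tz": 1,"wx": 0,"wy": 0,"wz": 0,"jaw": -1},{"tx": 0,"ty": 0,"tz": 1,"wx": 0,"wy": 0,"wz": 0,"jaw": -1},{"tx": 0,"ty": 0,"tz": 1,"wx": 0,"wy": 0,"wz": 0,"jaw": -1},{"tx": 0,"ty": 0,"tz": 1,"wx": 0,"wy": 0,"wz": 0,"jaw": -1},{"tx": 0,"ty": 0,"tz": 0,"wx": 0,"wy": 0,"wz": 0,"jaw": -1},{"tx": 0,"ty": 0,"tz": 0,"wx": 0,"wy": 0,"wz": 0,"jaw": -1}]}}

```text
time_s: 6.63
tcp_pos: [0.583, 0.2068, 0.0879]
tool_rot: [-2.17, -2.272, 0.0]
force: [-1.1, -0.3, 0.4]
finger_gap: -0.002
```

{"fn": "send_rows", "kwargs": {"motion": [{"tx": 0,"ty": 0,"tz": 1,"wx": 0,"wy": 0,"wz": 0,"jaw": -1},{"tx": 0,"ty": 0,"tz": 1,"wx": 0,"wy": 0,"wz": 0,"jaw": -1},{"tx": 0,"ty": 0,"tz": 1,"wx": 0,"wy": 0,"wz": 0,"jaw": -1},{"tx": 0,"ty": 0,"tz": 1,"wx": 0,"wy": 0,"wz": 0,"jaw": -1},{"tx": 0,"ty": 0,"tz": 1,"wx": 0,"wy": 0,"wz": 0,"jaw": -1},{"tx": 0,"ty": 0,"tz": 0,"wx": 0,"wy": 0,"wz": 0,"jaw": -1},{"tx": 0,"ty": 0,"tz": 0,"wx": 0,"wy": 0,"wz": 0,"jaw": -1},{"tx": 0,"ty": 0,"tz": 0,"wx": 0,"wy": 0,"wz": 0,"jaw": -1}]}}

```text
time_s: 7.3
tcp_pos: [0.5831, 0.2068, 0.083]
tool_rot: [2.17, 2.272, 0.0]
force: [-0.0, 0.1, -0.2]
finger_gap: 0.002
```

{"fn": "send_rows", "kwargs": {"motion": [{"tx": 0,"ty": 0,"tz": 1,"wx": 0,"wy": 0,"wz": 0,"jaw": -1},{"tx": 0,"ty": 0,"tz": 1,"wx": 0,"wy": 0,"wz": 0,"jaw": -1},{"tx": 0,"ty": 0,"tz": 1,"wx": 0,"wy": 0,"wz": 0,"jaw": -1},{"tx": 0,"ty": 0,"tz": 0,"wx": 0,"wy": 0,"wz": 0,"jaw": -1},{"tx": 0,"ty": 0,"tz": 0,"wx": 0,"wy": 0,"wz": 0,"jaw": -1},{"tx": 0,"ty": 0,"tz": 0,"wx": 0,"wy": 0,"wz": 0,"jaw": -1},{"tx": 0,"ty": 0,"tz": 0,"wx": 0,"wy": 0,"wz": 0,"jaw": -1},{"tx": 0,"ty": 0,"tz": 0,"wx": 0,"wy": 0,"wz": 0,"jaw": -1}]}}

```text
time_s: 7.97
tcp_pos: [0.5831, 0.2068, 0.08]
tool_rot: [-2.17, -2.272, -0.0]
force: [0.2, -0.3, -0.5]
finger_gap: 0.005
```

{"fn": "send_rows", "kwargs": {"motion": [{"tx": 0,"ty": 0,"tz": 0.5,"wx": 0,"wy": 0,"wz": 0,"jaw": -1},{"tx": 0,"ty": 0,"tz": 0.5,"wx": 0,"wy": 0,"wz": 0,"jaw": -1},{"tx": 0,"ty": 0,"tz": 0.5,"wx": 0,"wy": 0,"wz": 0,"jaw": -1},{"tx": 0,"ty": 0,"tz": 0.5,"wx": 0,"wy": 0,"wz": 0,"jaw": -1},{"tx": 0,"ty": 0,"tz": 0,"wx": 0,"wy": 0,"wz": 0,"jaw": -1},{"tx": 0,"ty": 0,"tz": 0,"wx": 0,"wy": 0,"wz": 0,"jaw": -1},{"tx": 0,"ty": 0,"tz": 0,"wx": 0,"wy": 0,"wz": 0,"jaw": -1},{"tx": 0,"ty": 0,"tz": 0,"wx": 0,"wy": 0,"wz": 0,"jaw": -1}]}}

```text
time_s: 8.63
tcp_pos: [0.5831, 0.2068, 0.078]
tool_rot: [2.17, 2.272, 0.0]
force: [-0.3, -0.2, 0.2]
finger_gap: 0.001
```

{"fn": "send_rows", "kwargs": {"motion": [{"tx": 0,"ty": 0,"tz": 0.5,"wx": 0,"wy": 0,"wz": 0,"jaw": -1},{"tx": 0,"ty": 0,"tz": 0.5,"wx": 0,"wy": 0,"wz": 0,"jaw": -1},{"tx": 0,"ty": 0,"tz": 0.5,"wx": 0,"wy": 0,"wz": 0,"jaw": -1},{"tx": 0,"ty": 0,"tz": 0,"wx": 0,"wy": 0,"wz": 0,"jaw": -1},{"tx": 0,"ty": 0,"tz": 0,"wx": 0,"wy": 0,"wz": 0,"jaw": -1},{"tx": 0,"ty": 0,"tz": 0,"wx": 0,"wy": 0,"wz": 0,"jaw": -1},{"tx": 0,"ty": 0,"tz": 0,"wx": 0,"wy": 0,"wz": 0,"jaw": -1},{"tx": 0,"ty": 0,"tz": 0,"wx": 0,"wy": 0,"wz": 0,"jaw": -1}]}}

```text
time_s: 9.3
tcp_pos: [0.5831, 0.2068, 0.0766]
tool_rot: [2.17, 2.272, 0.0]
force: [-0.0, 0.2, -0.1]
finger_gap: 0.001
```

{"fn": "send_rows", "kwargs": {"motion": [{"tx": 0,"ty": 0,"tz": 0.5,"wx": 0,"wy": 0,"wz": 0,"jaw": -1},{"tx": 0,"ty": 0,"tz": 0.5,"wx": 0,"wy": 0,"wz": 0,"jaw": -1},{"tx": 0,"ty": 0,"tz": 0.5,"wx": 0,"wy": 0,"wz": 0,"jaw": -1},{"tx": 0,"ty": 0,"tz": 0,"wx": 0,"wy": 0,"wz": 0,"jaw": -1},{"tx": 0,"ty": 0,"tz": 0,"wx": 0,"wy": 0,"wz": 0,"jaw": -1},{"tx": 0,"ty": 0,"tz": 0,"wx": 0,"wy": 0,"wz": 0,"jaw": -1},{"tx": 0,"ty": 0,"tz": 0,"wx": 0,"wy": 0,"wz": 0,"jaw": -1},{"tx": 0,"ty": 0,"tz": 0,"wx": 0,"wy": 0,"wz": 0,"jaw": -1}]}}

```text
time_s: 9.97
tcp_pos: [0.5831, 0.2068, 0.0751]
tool_rot: [2.17, 2.272, 0.0]
force: [-0.2, 0.6, 0.6]
finger_gap: 0.003
```

{"fn": "send_rows", "kwargs": {"motion": [{"tx": 0,"ty": 0,"tz": 0.5,"wx": 0,"wy": 0,"wz": 0,"jaw": -1},{"tx": 0,"ty": 0,"tz": 0.5,"wx": 0,"wy": 0,"wz": 0,"jaw": -1},{"tx": 0,"ty": 0,"tz": 0.5,"wx": 0,"wy": 0,"wz": 0,"jaw": -1},{"tx": 0,"ty": 0,"tz": 0,"wx": 0,"wy": 0,"wz": 0,"jaw": -1},{"tx": 0,"ty": 0,"tz": 0,"wx": 0,"wy": 0,"wz": 0,"jaw": -1},{"tx": 0,"ty": 0,"tz": 0,"wx": 0,"wy": 0,"wz": 0,"jaw": -1},{"tx": 0,"ty": 0,"tz": 0,"wx": 0,"wy": 0,"wz": 0,"jaw": -1},{"tx": 0,"ty": 0,"tz": 0,"wx": 0,"wy": 0,"wz": 0,"jaw": -1}]}}

```text
time_s: 10.63
tcp_pos: [0.5831, 0.2068, 0.0735]
tool_rot: [2.17, 2.272, 0.0]
force: [0.3, 0.2, -0.3]
finger_gap: 0.001
```

{"fn": "send_rows", "kwargs": {"motion": [{"tx": 0,"ty": 0,"tz": 0.5,"wx": 0,"wy": 0,"wz": 0,"jaw": -1},{"tx": 0,"ty": 0,"tz": 0.5,"wx": 0,"wy": 0,"wz": 0,"jaw": -1},{"tx": 0,"ty": 0,"tz": 0,"wx": 0,"wy": 0,"wz": 0,"jaw": -1},{"tx": 0,"ty": 0,"tz": 0,"wx": 0,"wy": 0,"wz": 0,"jaw": -1},{"tx": 0,"ty": 0,"tz": 0,"wx": 0,"wy": 0,"wz": 0,"jaw": -1},{"tx": 0,"ty": 0,"tz": 0,"wx": 0,"wy": 0,"wz": 0,"jaw": -1},{"tx": 0,"ty": 0,"tz": 0,"wx": 0,"wy": 0,"wz": 0,"jaw": -1},{"tx": 0,"ty": 0,"tz": 0,"wx": 0,"wy": 0,"wz": 0,"jaw": -1}]}}

```text
time_s: 11.3
tcp_pos: [0.5831, 0.2068, 0.0725]
tool_rot: [2.17, 2.272, 0.0]
force: [-0.2, 0.8, 0.2]
finger_gap: 0.002
```

{"fn": "send_rows", "kwargs": {"motion": [{"tx": 0,"ty": 0,"tz": 0.5,"wx": 0,"wy": 0,"wz": 0,"jaw": -1},{"tx": 0,"ty": 0,"tz": 0.5,"wx": 0,"wy": 0,"wz": 0,"jaw": -1},{"tx": 0,"ty": 0,"tz": 0,"wx": 0,"wy": 0,"wz": 0,"jaw": -1},{"tx": 0,"ty": 0,"tz": 0,"wx": 0,"wy": 0,"wz": 0,"jaw": -1},{"tx": 0,"ty": 0,"tz": 0,"wx": 0,"wy": 0,"wz": 0,"jaw": -1},{"tx": 0,"ty": 0,"tz": 0,"wx": 0,"wy": 0,"wz": 0,"jaw": -1},{"tx": 0,"ty": 0,"tz": 0,"wx": 0,"wy": 0,"wz": 0,"jaw": -1},{"tx": 0,"ty": 0,"tz": 0,"wx": 0,"wy": 0,"wz": 0,"jaw": -1}]}}

```text
time_s: 11.97
tcp_pos: [0.5831, 0.2068, 0.0715]
tool_rot: [2.17, 2.272, 0.0]
force: [-0.4, 0.3, -0.4]
finger_gap: 0.001
```

```bash
python3 - <<'E'
from h import *
p=robot.get_image("side"); cv2.imwrite("pics/press.png",cv2.resize(p["img"][220:380,230:430,::-1],None,fx=3.5,fy=3.5,interpolation=cv2.INTER_CUBIC))
to(.583,.2068,.0725)
E
```

```text
t 12.02 tcp [0.5831 0.2068 0.0715] jawyaw 2.62 tilt [ 0.  0. -1.] F [-0.5 -0.2  0.6] gap -0.007 q6 1.76
move tool mm [ 0.  -0.1 -1. ]
```

View pics/press.png

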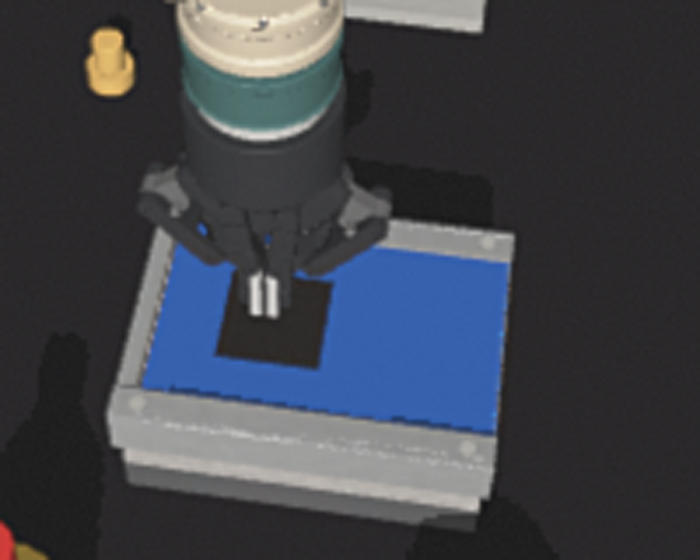

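Side view: the fingertips end at about (305,311), beside the patch centre (308,311), and no contact shows yet. I'll keep going down in small steps.

{"fn": "send_rows", "kwargs": {"motion": [{"tx": 0,"ty": 0,"tz": 0.5,"wx": 0,"wy": 0,"wz": 0,"jaw": -1},{"tx": 0,"ty": 0,"tz": 0.5,"wx": 0,"wy": 0,"wz": 0,"jaw": -1},{"tx": 0,"ty": 0,"tz": 0,"wx": 0,"wy": 0,"wz": 0,"jaw": -1},{"tx": 0,"ty": 0,"tz": 0,"wx": 0,"wy": 0,"wz": 0,"jaw": -1},{"tx": 0,"ty": 0,"tz": 0,"wx": 0,"wy": 0,"wz": 0,"jaw": -1},{"tx": 0,"ty": 0,"tz": 0,"wx": 0,"wy": 0,"wz": 0,"jaw": -1},{"tx": 0,"ty": 0,"tz": 0,"wx": 0,"wy": 0,"wz": 0,"jaw": -1},{"tx": 0,"ty": 0,"tz": 0,"wx": 0,"wy": 0,"wz": 0,"jaw": -1}]}}

```text
time_s: 12.68
tcp_pos: [0.5831, 0.2068, 0.0705]
tool_rot: [2.17, 2.272, 0.0]
force: [0.8, 0.5, 0.6]
finger_gap: 0.001
```

```bash
python3 - <<'E'
from h import *
p=robot.get_image("side")
for X in((.583,.2068,.0705),(.583,.2178,.0705),(.583,.2178,.0745),(.583,.2178,.08)): print(X,(proj(p,X)-[230,220])*3.5)
to(.583,.2068,.0725)
E
```

```text
(0.583, 0.2068, 0.0705) [268.28921032 322.21936658]
(0.583, 0.2178, 0.0705) [264.33203527 339.40371272]
(0.583, 0.2178, 0.0745) [264.23148067 335.35427961]
(0.583, 0.2178, 0.08) [264.09212321 329.74221767]
t 12.73 tcp [0.5831 0.2068 0.0705] jawyaw 2.62 tilt [ 0. -0. -1.] F [ 0.1 -0.9  0.7] gap -0.0 q6 1.76
move tool mm [ 0.  -0.1 -2. ]
```

{"fn": "send_rows", "kwargs": {"motion": [{"tx": 0,"ty": 0,"tz": 0.4,"wx": 0,"wy": 0,"wz": 0,"jaw": -1},{"tx": 0,"ty": 0,"tz": 0.4,"wx": 0,"wy": 0,"wz": 0,"jaw": -1},{"tx": 0,"ty": 0,"tz": 0.4,"wx": 0,"wy": 0,"wz": 0,"jaw": -1},{"tx": 0,"ty": 0,"tz": 0,"wx": 0,"wy": 0,"wz": 0,"jaw": -1},{"tx": 0,"ty": 0,"tz": 0,"wx": 0,"wy": 0,"wz": 0,"jaw": -1},{"tx": 0,"ty": 0,"tz": 0,"wx": 0,"wy": 0,"wz": 0,"jaw": -1},{"tx": 0,"ty": 0,"tz": 0,"wx": 0,"wy": 0,"wz": 0,"jaw": -1},{"tx": 0,"ty": 0,"tz": 0,"wx": 0,"wy": 0,"wz": 0,"jaw": -1}]}}

```text
time_s: 13.4
tcp_pos: [0.5831, 0.2068, 0.0693]
tool_rot: [2.17, 2.272, 0.0]
force: [-0.2, 0.4, 0.6]
finger_gap: -0.0
```

```bash
python3 - <<'E'
from h import *
p=robot.get_image("side");q=robot.get_image("top")
def g(i,s): 
    i=cv2.resize(i[:,:,::-1],s,interpolation=cv2.INTER_CUBIC); return (255*(i/255.)**.45).astype(np.uint8)
a=g(p["img"][270:340,275:345],(400,400)); b=g(q["img"][205:275,195:265],(400,400)); cv2.imwrite("pics/press2.png",np.hstack([a,b]))
print((proj(p,(.583,.2068,.0693))-[275,270])*400/70,(proj(q,(.583,.2068,.0693))-[195,205])*400/70)
E
```

```text
[180.92263917 242.34493541] [211.51768836 186.17970235]
```

View pics/press2.png

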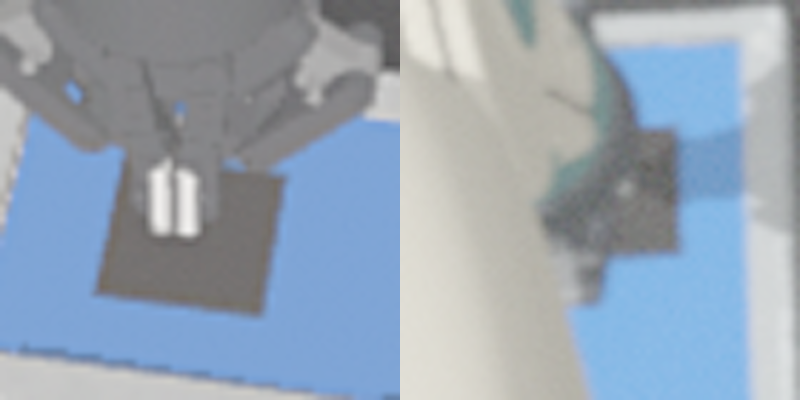

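{"fn": "send_rows", "kwargs": {"motion": [{"tx": 0,"ty": 0,"tz": 0.3,"wx": 0,"wy": 0,"wz": 0,"jaw": -1},{"tx": 0,"ty": 0,"tz": 0.3,"wx": 0,"wy": 0,"wz": 0,"jaw": -1},{"tx": 0,"ty": 0,"tz": 0.3,"wx": 0,"wy": 0,"wz": 0,"jaw": -1},{"tx": 0,"ty": 0,"tz": 0.3,"wx": 0,"wy": 0,"wz": 0,"jaw": -1},{"tx": 0,"ty": 0,"tz": 0.3,"wx": 0,"wy": 0,"wz": 0,"jaw": -1},{"tx": 0,"ty": 0,"tz": 0.3,"wx": 0,"wy": 0,"wz": 0,"jaw": -1},{"tx": 0,"ty": 0,"tz": 0,"wx": 0,"wy": 0,"wz": 0,"jaw": -1},{"tx": 0,"ty": 0,"tz": 0,"wx": 0,"wy": 0,"wz": 0,"jaw": -1}]}}

```text
time_s: 14.17
tcp_pos: [0.5831, 0.2068, 0.0675]
tool_rot: [-2.17, -2.272, 0.0]
force: [-0.1, 0.2, 0.4]
finger_gap: -0.001
```

{"fn": "send_rows", "kwargs": {"motion": [{"tx": 0,"ty": 0,"tz": 0.3,"wx": 0,"wy": 0,"wz": 0,"jaw": -1},{"tx": 0,"ty": 0,"tz": 0.3,"wx": 0,"wy": 0,"wz": 0,"jaw": -1},{"tx": 0,"ty": 0,"tz": 0.3,"wx": 0,"wy": 0,"wz": 0,"jaw": -1},{"tx": 0,"ty": 0,"tz": 0.3,"wx": 0,"wy": 0,"wz": 0,"jaw": -1},{"tx": 0,"ty": 0,"tz": 0.3,"wx": 0,"wy": 0,"wz": 0,"jaw": -1},{"tx": 0,"ty": 0,"tz": 0.3,"wx": 0,"wy": 0,"wz": 0,"jaw": -1},{"tx": 0,"ty": 0,"tz": 0,"wx": 0,"wy": 0,"wz": 0,"jaw": -1},{"tx": 0,"ty": 0,"tz": 0,"wx": 0,"wy": 0,"wz": 0,"jaw": -1}]}}

```text
time_s: 14.83
tcp_pos: [0.583, 0.2068, 0.0657]
tool_rot: [-2.17, -2.272, 0.0]
force: [0.2, -0.6, -0.4]
finger_gap: -0.005
```

{"fn": "send_rows", "kwargs": {"motion": [{"tx": 0,"ty": 0,"tz": 0.3,"wx": 0,"wy": 0,"wz": 0,"jaw": -1},{"tx": 0,"ty": 0,"tz": 0.3,"wx": 0,"wy": 0,"wz": 0,"jaw": -1},{"tx": 0,"ty": 0,"tz": 0.3,"wx": 0,"wy": 0,"wz": 0,"jaw": -1},{"tx": 0,"ty": 0,"tz": 0.3,"wx": 0,"wy": 0,"wz": 0,"jaw": -1},{"tx": 0,"ty": 0,"tz": 0.3,"wx": 0,"wy": 0,"wz": 0,"jaw": -1},{"tx": 0,"ty": 0,"tz": 0.3,"wx": 0,"wy": 0,"wz": 0,"jaw": -1},{"tx": 0,"ty": 0,"tz": 0,"wx": 0,"wy": 0,"wz": 0,"jaw": -1},{"tx": 0,"ty": 0,"tz": 0,"wx": 0,"wy": 0,"wz": 0,"jaw": -1}]}}

```text
time_s: 15.5
tcp_pos: [0.5831, 0.2068, 0.0639]
tool_rot: [-2.17, -2.272, 0.0]
force: [0.7, -0.3, -1.2]
finger_gap: -0.003
```

```bash
python3 - <<'E'
from h import *
p=robot.get_image("side");im=p["img"].astype(int)
s=im[290:325,298:316].min(2); m=s>110
print(np.argwhere(m)[:,0].max()+290, [ (r+290,list(s[r])) for r in range(16,26)])
to(.583,.2068,.0725)
E
```

```text
312 [(306, [np.int64(52), np.int64(59), np.int64(58), np.int64(118), np.int64(207), np.int64(200), np.int64(150), np.int64(77), np.int64(146), np.int64(206), np.int64(194), np.int64(107), np.int64(61), np.int64(57), np.int64(57), np.int64(52), np.int64(41), np.int64(42)]), (307, [np.int64(50), np.int64(59), np.int64(60), np.int64(118), np.int64(207), np.int64(200), np.int64(150), np.int64(77), np.int64(146), np.int64(206), np.int64(193), np.int64(108), np.int64(63), np.int64(66), np.int64(63), np.int64(54), np.int64(43), np.int64(41)]), (308, [np.int64(44), np.int64(50), np.int64(59), np.int64(114), np.int64(202), np.int64(200), np.int64(150), np.int64(77), np.int64(145), np.int64(205), np.int64(193), np.int64(111), np.int64(58), np.int64(60), np.int64(61), np.int64(52), np.int64(42), np.int64(42)]), (309, [np.int64(42), np.int64(40), np.int64(46), np.int64(95), np.int64(180), np.int64(200), np.int64(159), np.int64(78), np.int64(145), np.int64(205), np.int64(196), np.int64(120), np.int64(60), np.int64(58), np.int64(60), np.int64(46), np.int64(41), np.int64(43)]), (310, [np.int64(42),
[... 996 characters left out ...]
, np.int64(44), np.int64(42), np.int64(43)]), (314, [np.int64(43), np.int64(42), np.int64(43), np.int64(42), np.int64(41), np.int64(40), np.int64(39), np.int64(40), np.int64(38), np.int64(34), np.int64(36), np.int64(38), np.int64(41), np.int64(42), np.int64(43), np.int64(44), np.int64(42), np.int64(42)]), (315, [np.int64(43), np.int64(42), np.int64(43), np.int64(41), np.int64(39), np.int64(42), np.int64(40), np.int64(43), np.int64(41), np.int64(43), np.int64(42), np.int64(42), np.int64(43), np.int64(43), np.int64(42), np.int64(41), np.int64(43), np.int64(42)])]
t 15.55 tcp [0.5831 0.2068 0.0639] jawyaw 2.62 tilt [-0. -0. -1.] F [-0.4 -0.4  0.2] gap 0.003 q6 1.76
move tool mm [-0.  -0.1 -8.6]
```

{"fn": "send_rows", "kwargs": {"motion": [{"tx": 0,"ty": 0,"tz": 0.3,"wx": 0,"wy": 0,"wz": 0,"jaw": -1},{"tx": 0,"ty": 0,"tz": 0.3,"wx": 0,"wy": 0,"wz": 0,"jaw": -1},{"tx": 0,"ty": 0,"tz": 0.3,"wx": 0,"wy": 0,"wz": 0,"jaw": -1},{"tx": 0,"ty": 0,"tz": 0.3,"wx": 0,"wy": 0,"wz": 0,"jaw": -1},{"tx": 0,"ty": 0,"tz": 0.3,"wx": 0,"wy": 0,"wz": 0,"jaw": -1},{"tx": 0,"ty": 0,"tz": 0.3,"wx": 0,"wy": 0,"wz": 0,"jaw": -1},{"tx": 0,"ty": 0,"tz": 0.3,"wx": 0,"wy": 0,"wz": 0,"jaw": -1},{"tx": 0,"ty": 0,"tz": 0,"wx": 0,"wy": 0,"wz": 0,"jaw": -1}]}}

```text
time_s: 16.22
tcp_pos: [0.583, 0.2068, 0.0617]
tool_rot: [-2.17, -2.272, 0.0]
force: [-0.5, 0.3, 0.2]
finger_gap: -0.001
```

{"fn": "send_rows", "kwargs": {"motion": [{"tx": 0,"ty": 0,"tz": 0.3,"wx": 0,"wy": 0,"wz": 0,"jaw": -1},{"tx": 0,"ty": 0,"tz": 0.3,"wx": 0,"wy": 0,"wz": 0,"jaw": -1},{"tx": 0,"ty": 0,"tz": 0.3,"wx": 0,"wy": 0,"wz": 0,"jaw": -1},{"tx": 0,"ty": 0,"tz": 0.3,"wx": 0,"wy": 0,"wz": 0,"jaw": -1},{"tx": 0,"ty": 0,"tz": 0.3,"wx": 0,"wy": 0,"wz": 0,"jaw": -1},{"tx": 0,"ty": 0,"tz": 0.3,"wx": 0,"wy": 0,"wz": 0,"jaw": -1},{"tx": 0,"ty": 0,"tz": 0,"wx": 0,"wy": 0,"wz": 0,"jaw": -1},{"tx": 0,"ty": 0,"tz": 0,"wx": 0,"wy": 0,"wz": 0,"jaw": -1}]}}

```text
time_s: 16.88
tcp_pos: [0.583, 0.2068, 0.06]
tool_rot: [-2.17, -2.272, -0.0]
force: [0.2, 0.1, 0.3]
finger_gap: -0.003
```

{"fn": "send_rows", "kwargs": {"motion": [{"tx": 0,"ty": 0,"tz": 0.3,"wx": 0,"wy": 0,"wz": 0,"jaw": -1},{"tx": 0,"ty": 0,"tz": 0.3,"wx": 0,"wy": 0,"wz": 0,"jaw": -1},{"tx": 0,"ty": 0,"tz": 0.3,"wx": 0,"wy": 0,"wz": 0,"jaw": -1},{"tx": 0,"ty": 0,"tz": 0.3,"wx": 0,"wy": 0,"wz": 0,"jaw": -1},{"tx": 0,"ty": 0,"tz": 0.3,"wx": 0,"wy": 0,"wz": 0,"jaw": -1},{"tx": 0,"ty": 0,"tz": 0.3,"wx": 0,"wy": 0,"wz": 0,"jaw": -1},{"tx": 0,"ty": 0,"tz": 0,"wx": 0,"wy": 0,"wz": 0,"jaw": -1},{"tx": 0,"ty": 0,"tz": 0,"wx": 0,"wy": 0,"wz": 0,"jaw": -1}]}}

```text
time_s: 17.55
tcp_pos: [0.5831, 0.2068, 0.0582]
tool_rot: [-2.17, -2.272, 0.0]
force: [0.3, 0.4, 0.0]
finger_gap: -0.008
```

{"fn": "send_rows", "kwargs": {"motion": [{"tx": 0,"ty": 0,"tz": 0.3,"wx": 0,"wy": 0,"wz": 0,"jaw": -1},{"tx": 0,"ty": 0,"tz": 0.3,"wx": 0,"wy": 0,"wz": 0,"jaw": -1},{"tx": 0,"ty": 0,"tz": 0.3,"wx": 0,"wy": 0,"wz": 0,"jaw": -1},{"tx": 0,"ty": 0,"tz": 0.3,"wx": 0,"wy": 0,"wz": 0,"jaw": -1},{"tx": 0,"ty": 0,"tz": 0.3,"wx": 0,"wy": 0,"wz": 0,"jaw": -1},{"tx": 0,"ty": 0,"tz": 0,"wx": 0,"wy": 0,"wz": 0,"jaw": -1},{"tx": 0,"ty": 0,"tz": 0,"wx": 0,"wy": 0,"wz": 0,"jaw": -1},{"tx": 0,"ty": 0,"tz": 0,"wx": 0,"wy": 0,"wz": 0,"jaw": -1}]}}

```text
time_s: 18.22
tcp_pos: [0.5831, 0.2068, 0.0567]
tool_rot: [-2.17, -2.272, -0.0]
force: [-0.9, -0.8, 0.5]
finger_gap: 0.002
```

```bash
python3 - <<'E'
from h import *
p=robot.get_image("side");s=p["img"][300:322,298:316].min(2).astype(int)
print([(r+300,int(s[r,3:12].max())) for r in range(8,20)])
def g(i,s): 
    i=cv2.resize(i[:,:,::-1],s,interpolation=cv2.INTER_CUBIC); return (255*(i/255.)**.45).astype(np.uint8)
cv2.imwrite("pics/press3.png",g(p["img"][280:335,270:345],(750,550)))
to(.583,.2068,.0725)
E
```

```text
[(308, 206), (309, 206), (310, 206), (311, 208), (312, 210), (313, 212), (314, 207), (315, 75), (316, 42), (317, 43), (318, 44), (319, 43)]
t 18.27 tcp [0.5831 0.2068 0.0568] jawyaw 2.62 tilt [ 0.  0. -1.] F [-0.9 -0.4 -0.3] gap 0.004 q6 1.76
move tool mm [ -0.   -0.1 -15.7]
```

View pics/press3.png

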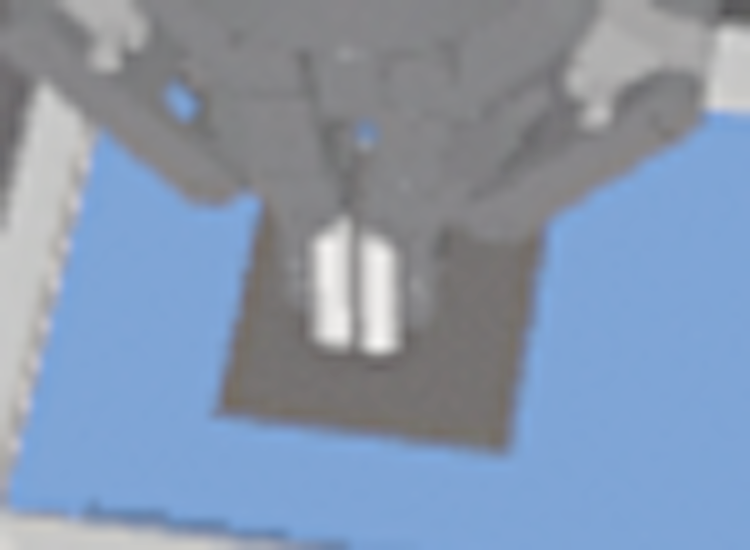

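Side crop: the white fingertips end at about row 315. Contact is predicted near row 316, so about 3 mm remains.

{"fn": "send_rows", "kwargs": {"motion": [{"tx": 0,"ty": 0,"tz": 0.3,"wx": 0,"wy": 0,"wz": 0,"jaw": -1},{"tx": 0,"ty": 0,"tz": 0.3,"wx": 0,"wy": 0,"wz": 0,"jaw": -1},{"tx": 0,"ty": 0,"tz": 0.3,"wx": 0,"wy": 0,"wz": 0,"jaw": -1},{"tx": 0,"ty": 0,"tz": 0.3,"wx": 0,"wy": 0,"wz": 0,"jaw": -1},{"tx": 0,"ty": 0,"tz": 0,"wx": 0,"wy": 0,"wz": 0,"jaw": -1},{"tx": 0,"ty": 0,"tz": 0,"wx": 0,"wy": 0,"wz": 0,"jaw": -1},{"tx": 0,"ty": 0,"tz": 0,"wx": 0,"wy": 0,"wz": 0,"jaw": -1},{"tx": 0,"ty": 0,"tz": 0,"wx": 0,"wy": 0,"wz": 0,"jaw": -1}]}}

```text
time_s: 18.93
tcp_pos: [0.5831, 0.2068, 0.0556]
tool_rot: [2.17, 2.272, 0.0]
force: [-0.0, 0.2, 0.4]
finger_gap: 0.001
```

{"fn": "send_rows", "kwargs": {"motion": [{"tx": 0,"ty": 0,"tz": 0.3,"wx": 0,"wy": 0,"wz": 0,"jaw": -1},{"tx": 0,"ty": 0,"tz": 0.3,"wx": 0,"wy": 0,"wz": 0,"jaw": -1},{"tx": 0,"ty": 0,"tz": 0.3,"wx": 0,"wy": 0,"wz": 0,"jaw": -1},{"tx": 0,"ty": 0,"tz": 0.3,"wx": 0,"wy": 0,"wz": 0,"jaw": -1},{"tx": 0,"ty": 0,"tz": 0,"wx": 0,"wy": 0,"wz": 0,"jaw": -1},{"tx": 0,"ty": 0,"tz": 0,"wx": 0,"wy": 0,"wz": 0,"jaw": -1},{"tx": 0,"ty": 0,"tz": 0,"wx": 0,"wy": 0,"wz": 0,"jaw": -1},{"tx": 0,"ty": 0,"tz": 0,"wx": 0,"wy": 0,"wz": 0,"jaw": -1}]}}

```text
time_s: 19.6
tcp_pos: [0.5831, 0.2068, 0.0543]
tool_rot: [2.17, 2.272, 0.0]
force: [0.4, -0.2, 0.8]
finger_gap: 0.003
```

{"fn": "send_rows", "kwargs": {"motion": [{"tx": 0,"ty": 0,"tz": 0.3,"wx": 0,"wy": 0,"wz": 0,"jaw": -1},{"tx": 0,"ty": 0,"tz": 0.3,"wx": 0,"wy": 0,"wz": 0,"jaw": -1},{"tx": 0,"ty": 0,"tz": 0.3,"wx": 0,"wy": 0,"wz": 0,"jaw": -1},{"tx": 0,"ty": 0,"tz": 0.3,"wx": 0,"wy": 0,"wz": 0,"jaw": -1},{"tx": 0,"ty": 0,"tz": 0,"wx": 0,"wy": 0,"wz": 0,"jaw": -1},{"tx": 0,"ty": 0,"tz": 0,"wx": 0,"wy": 0,"wz": 0,"jaw": -1},{"tx": 0,"ty": 0,"tz": 0,"wx": 0,"wy": 0,"wz": 0,"jaw": -1},{"tx": 0,"ty": 0,"tz": 0,"wx": 0,"wy": 0,"wz": 0,"jaw": -1}]}}

```text
time_s: 20.27
tcp_pos: [0.5832, 0.2068, 0.0537]
tool_rot: [2.17, 2.272, 0.0]
force: [-1.8, -0.3, 5.7]
finger_gap: 0.001
```

{"fn": "send_rows", "kwargs": {"motion": [{"tx": 0,"ty": 0,"tz": 0.2,"wx": 0,"wy": 0,"wz": 0,"jaw": -1},{"tx": 0,"ty": 0,"tz": 0.2,"wx": 0,"wy": 0,"wz": 0,"jaw": -1},{"tx": 0,"ty": 0,"tz": 0,"wx": 0,"wy": 0,"wz": 0,"jaw": -1},{"tx": 0,"ty": 0,"tz": 0,"wx": 0,"wy": 0,"wz": 0,"jaw": -1},{"tx": 0,"ty": 0,"tz": 0,"wx": 0,"wy": 0,"wz": 0,"jaw": -1},{"tx": 0,"ty": 0,"tz": 0,"wx": 0,"wy": 0,"wz": 0,"jaw": -1},{"tx": 0,"ty": 0,"tz": 0,"wx": 0,"wy": 0,"wz": 0,"jaw": -1},{"tx": 0,"ty": 0,"tz": 0,"wx": 0,"wy": 0,"wz": 0,"jaw": -1}]}}

```text
time_s: 20.93
tcp_pos: [0.5831, 0.2068, 0.0537]
tool_rot: [2.17, 2.271, 0.0]
force: [-1.8, -0.8, 7.2]
finger_gap: 0.005
```

{"fn": "send_rows", "kwargs": {"motion": [{"tx": 0,"ty": 0,"tz": 0.2,"wx": 0,"wy": 0,"wz": 0,"jaw": -1},{"tx": 0,"ty": 0,"tz": 0.2,"wx": 0,"wy": 0,"wz": 0,"jaw": -1},{"tx": 0,"ty": 0,"tz": 0.2,"wx": 0,"wy": 0,"wz": 0,"jaw": -1},{"tx": 0,"ty": 0,"tz": 0,"wx": 0,"wy": 0,"wz": 0,"jaw": -1},{"tx": 0,"ty": 0,"tz": 0,"wx": 0,"wy": 0,"wz": 0,"jaw": -1},{"tx": 0,"ty": 0,"tz": 0,"wx": 0,"wy": 0,"wz": 0,"jaw": -1},{"tx": 0,"ty": 0,"tz": 0,"wx": 0,"wy": 0,"wz": 0,"jaw": -1},{"tx": 0,"ty": 0,"tz": 0,"wx": 0,"wy": 0,"wz": 0,"jaw": -1}]}}

```text
time_s: 21.6
tcp_pos: [0.5832, 0.2068, 0.0537]
tool_rot: [2.17, 2.271, 0.001]
force: [-3.5, -0.3, 9.2]
finger_gap: 0.0
```

{"fn": "send_rows", "kwargs": {"motion": [{"tx": 0,"ty": 0,"tz": 0.3,"wx": 0,"wy": 0,"wz": 0,"jaw": -1},{"tx": 0,"ty": 0,"tz": 0.3,"wx": 0,"wy": 0,"wz": 0,"jaw": -1},{"tx": 0,"ty": -1,"tz": 0,"wx": 0,"wy": 0,"wz": 0,"jaw": -1},{"tx": 0,"ty": -1,"tz": 0,"wx": 0,"wy": 0,"wz": 0,"jaw": -1},{"tx": 0,"ty": -1,"tz": 0,"wx": 0,"wy": 0,"wz": 0,"jaw": -1},{"tx": 0,"ty": -1,"tz": 0,"wx": 0,"wy": 0,"wz": 0,"jaw": -1},{"tx": 0,"ty": -1,"tz": 0,"wx": 0,"wy": 0,"wz": 0,"jaw": -1},{"tx": 0,"ty": -1,"tz": 0,"wx": 0,"wy": 0,"wz": 0,"jaw": -1}]}}

```text
time_s: 22.27
tcp_pos: [0.5814, 0.207, 0.0537]
tool_rot: [2.167, 2.267, 0.01]
force: [5.0, -0.4, 6.3]
finger_gap: -0.001
```

{"fn": "send_rows", "kwargs": {"motion": [{"tx": 0,"ty": 0,"tz": 0.3,"wx": 0,"wy": 0,"wz": 0,"jaw": -1},{"tx": 0,"ty": 0,"tz": 0.3,"wx": 0,"wy": 0,"wz": 0,"jaw": -1},{"tx": 0,"ty": 0,"tz": 0.3,"wx": 0,"wy": 0,"wz": 0,"jaw": -1},{"tx": 0,"ty": -1,"tz": 0,"wx": 0,"wy": 0,"wz": 0,"jaw": -1},{"tx": 0,"ty": -1,"tz": 0,"wx": 0,"wy": 0,"wz": 0,"jaw": -1},{"tx": 0,"ty": -1,"tz": 0,"wx": 0,"wy": 0,"wz": 0,"jaw": -1},{"tx": 0,"ty": -1,"tz": 0,"wx": 0,"wy": 0,"wz": 0,"jaw": -1},{"tx": 0,"ty": 0,"tz": 0,"wx": 0,"wy": 0,"wz": 0,"jaw": -1}]}}

```text
time_s: 22.93
tcp_pos: [0.5787, 0.207, 0.0537]
tool_rot: [2.166, 2.266, 0.013]
force: [3.8, -0.5, 7.5]
finger_gap: 0.001
```

```bash
cat >> h.py <<'E'
def patch():
    p=robot.get_image("side"); im=p["img"].astype(int)[265:370,255:400]
    b=((im[...,2]-im[...,0]>50)*255).astype(np.uint8); n,l,st,c=cv2.connectedComponentsWithStats((255-b))
    b2=np.argwhere(b); 
    # lower patch-edge corner: dark pixels below row of lid mid
    d=(im.max(2)<70)
    d[:44]=False
    r=np.argwhere(d[44:80,20:110]); return p,r
E
python3 - <<'E'
from h import *
F=[robot.get_state()["force"]]
p=robot.get_image("side"); im=p["img"].astype(int)
for r in (316,318): 
    x=np.where(im[r,280:365].max(1)<70)[0]+280; print(r,x.min() if len(x) else None,x.max() if len(x) else None)
to(.583,.2068,.0537)
E
```

```text
316 294 322
318 294 322
t 22.98 tcp [0.5787 0.207  0.0537] jawyaw 2.59 tilt [ 0.011  0.001 -1.   ] F [ 5.3 -0.6  7.9] gap -0.001 q6 1.76
move tool mm [-0.4  4.3  0. ]
```

{"fn": "send_rows", "kwargs": {"motion": [{"tx": 0,"ty": 0,"tz": 0.4,"wx": 0,"wy": 0,"wz": 0,"jaw": -1},{"tx": 0,"ty": 0,"tz": 0.4,"wx": 0,"wy": 0,"wz": 0,"jaw": -1},{"tx": 0,"ty": 0,"tz": 0.4,"wx": 0,"wy": 0,"wz": 0,"jaw": -1},{"tx": 0,"ty": -1.5,"tz": 0,"wx": 0,"wy": 0,"wz": 0,"jaw": -1},{"tx": 0,"ty": -1.5,"tz": 0,"wx": 0,"wy": 0,"wz": 0,"jaw": -1},{"tx": 0,"ty": -1.5,"tz": 0,"wx": 0,"wy": 0,"wz": 0,"jaw": -1},{"tx": 0,"ty": -1.5,"tz": 0,"wx": 0,"wy": 0,"wz": 0,"jaw": -1},{"tx": 0,"ty": -1.5,"tz": 0,"wx": 0,"wy": 0,"wz": 0,"jaw": -1}]}}

```text
time_s: 23.65
tcp_pos: [0.5727, 0.2068, 0.0537]
tool_rot: [2.165, 2.265, 0.017]
force: [6.2, -0.4, 10.3]
finger_gap: 0.005
```

```bash
cat >> h.py <<'E'
def px():
    p=robot.get_image("side"); im=p["img"].astype(int)
    x=np.where(im[318,275:370].max(1)<70)[0]+275; print("patch row318",x.min(),x.max())
E
python3 - <<'E'
from h import *
px();to(.583,.2068,.0537)
E
```

```text
patch row318 297 325
t 23.7 tcp [0.5723 0.2068 0.0537] jawyaw 2.59 tilt [ 0.013  0.002 -1.   ] F [ 5.5  0.2 10.8] gap 0.001 q6 1.77
move tool mm [-0.5 10.7  0.1]
```

{"fn": "send_rows", "kwargs": {"motion": [{"tx": 0,"ty": -2,"tz": 0.3,"wx": 0,"wy": 0,"wz": 0,"jaw": -1},{"tx": 0,"ty": -2.5,"tz": 0,"wx": 0,"wy": 0,"wz": 0,"jaw": -1},{"tx": 0,"ty": -2.5,"tz": 0,"wx": 0,"wy": 0,"wz": 0,"jaw": -1},{"tx": 0,"ty": -2.5,"tz": 0,"wx": 0,"wy": 0,"wz": 0,"jaw": -1},{"tx": 0,"ty": -2.5,"tz": 0,"wx": 0,"wy": 0,"wz": 0,"jaw": -1},{"tx": 0,"ty": -2.5,"tz": 0,"wx": 0,"wy": 0,"wz": 0,"jaw": -1},{"tx": 0,"ty": -2.5,"tz": 0,"wx": 0,"wy": 0,"wz": 0,"jaw": -1},{"tx": 0,"ty": -2.5,"tz": 0,"wx": 0,"wy": 0,"wz": 0,"jaw": -1}]}}

```text
time_s: 24.37
tcp_pos: [0.5536, 0.2063, 0.0536]
tool_rot: [2.164, 2.265, 0.018]
force: [5.9, -0.7, 11.9]
finger_gap: 0.0
```

```bash
python3 - <<'E'
from h import *
px();to(.583,.2068,.0537)
E
```

```text
patch row318 308 336
t 24.42 tcp [0.553  0.2063 0.0536] jawyaw 2.6 tilt [ 0.014  0.002 -1.   ] F [ 3.5 -0.5 12.2] gap -0.002 q6 1.77
move tool mm [-0.9 30.   0.3]
```

{"fn": "send_rows", "kwargs": {"motion": [{"tx": 0,"ty": -3,"tz": 0,"wx": 0,"wy": 0,"wz": 0,"jaw": -1},{"tx": 0,"ty": -3.5,"tz": 0,"wx": 0,"wy": 0,"wz": 0,"jaw": -1},{"tx": 0,"ty": -3.5,"tz": 0,"wx": 0,"wy": 0,"wz": 0,"jaw": -1},{"tx": 0,"ty": -3.5,"tz": 0,"wx": 0,"wy": 0,"wz": 0,"jaw": -1},{"tx": 0,"ty": -3.5,"tz": 0,"wx": 0,"wy": 0,"wz": 0,"jaw": -1},{"tx": 0,"ty": -3.5,"tz": 0,"wx": 0,"wy": 0,"wz": 0,"jaw": -1},{"tx": 0,"ty": -3.5,"tz": 0,"wx": 0,"wy": 0,"wz": 0,"jaw": -1},{"tx": 0,"ty": -3.5,"tz": 0,"wx": 0,"wy": 0,"wz": 0,"jaw": -1}]}}

```text
time_s: 25.08
tcp_pos: [0.5262, 0.2056, 0.0536]
tool_rot: [2.165, 2.265, 0.02]
force: [6.7, 1.5, 12.3]
finger_gap: -0.0
```

```bash
python3 - <<'E'
from h import *
px();to(.583,.2068,.0537)
E
```

```text
patch row318 322 351
t 25.13 tcp [0.5254 0.2055 0.0536] jawyaw 2.61 tilt [ 0.014  0.003 -1.   ] F [ 4.4  2.  13.5] gap -0.001 q6 1.78
move tool mm [-1.4 57.6  0.7]
```

{"fn": "send_rows", "kwargs": {"motion": [{"tx": 0,"ty": -3,"tz": -0.1,"wx": 0,"wy": 0,"wz": 0,"jaw": -1},{"tx": 0,"ty": -3.5,"tz": 0,"wx": 0,"wy": 0,"wz": 0,"jaw": -1},{"tx": 0,"ty": -3.5,"tz": 0,"wx": 0,"wy": 0,"wz": 0,"jaw": -1},{"tx": 0,"ty": -3.5,"tz": 0,"wx": 0,"wy": 0,"wz": 0,"jaw": -1},{"tx": 0,"ty": -3.5,"tz": 0,"wx": 0,"wy": 0,"wz": 0,"jaw": -1},{"tx": 0,"ty": -3.5,"tz": 0,"wx": 0,"wy": 0,"wz": 0,"jaw": -1},{"tx": 0,"ty": -3.5,"tz": 0,"wx": 0,"wy": 0,"wz": 0,"jaw": -1},{"tx": 0,"ty": -3.5,"tz": 0,"wx": 0,"wy": 0,"wz": 0,"jaw": -1}]}}

```text
time_s: 25.8
tcp_pos: [0.4988, 0.2048, 0.0536]
tool_rot: [2.165, 2.266, 0.021]
force: [5.9, 1.2, 11.6]
finger_gap: 0.001
```

```bash
python3 - <<'E'
from h import *
px();to(.583,.2068,.0537)
E
```

```text
patch row318 337 366
t 25.85 tcp [0.4979 0.2048 0.0536] jawyaw 2.62 tilt [ 0.014  0.004 -1.   ] F [ 4.3  2.2 13. ] gap 0.003 q6 1.79
move tool mm [-1.9 85.1  1.1]
```

{"fn": "send_rows", "kwargs": {"motion": [{"tx": 0,"ty": -2.5,"tz": 0,"wx": 0,"wy": 0,"wz": 0,"jaw": -1},{"tx": 0,"ty": -2.5,"tz": 0,"wx": 0,"wy": 0,"wz": 0,"jaw": -1},{"tx": 0,"ty": -2.5,"tz": 0,"wx": 0,"wy": 0,"wz": 0,"jaw": -1},{"tx": 0,"ty": -2.5,"tz": 0,"wx": 0,"wy": 0,"wz": 0,"jaw": -1},{"tx": 0,"ty": -2,"tz": 0,"wx": 0,"wy": 0,"wz": 0,"jaw": -1},{"tx": 0,"ty": -1.5,"tz": 0,"wx": 0,"wy": 0,"wz": 0,"jaw": -1},{"tx": 0,"ty": -1.5,"tz": 0,"wx": 0,"wy": 0,"wz": 0,"jaw": -1},{"tx": 0,"ty": -1,"tz": 0,"wx": 0,"wy": 0,"wz": 0,"jaw": -1}]}}

```text
time_s: 26.52
tcp_pos: [0.4837, 0.2043, 0.0536]
tool_rot: [2.164, 2.265, 0.023]
force: [8.3, 1.4, 10.7]
finger_gap: -0.002
```

```bash
python3 - <<'E'
from h import *
px();to(.583,.2068,.0537)
E
```

```text
patch row318 345 369
t 26.57 tcp [0.4836 0.2042 0.0536] jawyaw 2.62 tilt [ 0.016  0.005 -1.   ] F [ 6.8  1.8 10.6] gap -0.004 q6 1.8
move tool mm [-2.  99.4  1.5]
```

{"fn": "send_rows", "kwargs": {"motion": [{"tx": 0,"ty": -1,"tz": 0,"wx": 0,"wy": 0,"wz": 0,"jaw": -1},{"tx": 0,"ty": -1,"tz": 0,"wx": 0,"wy": 0,"wz": 0,"jaw": -1},{"tx": 0,"ty": 0,"tz": -5,"wx": 0,"wy": 0,"wz": 0,"jaw": -1},{"tx": 0,"ty": 0,"tz": -20,"wx": 0,"wy": 0,"wz": 0,"jaw": -1},{"tx": 0,"ty": 0,"tz": -25,"wx": 0,"wy": 0,"wz": 0,"jaw": -1},{"tx": 0,"ty": 0,"tz": -25,"wx": 0,"wy": 0,"wz": 0,"jaw": 0},{"tx": -25,"ty": 0,"tz": -20,"wx": 0,"wy": 0,"wz": 0,"jaw": 0},{"tx": -30,"ty": 0,"tz": -20,"wx": 0,"wy": 0,"wz": 0,"jaw": 0}]}}

```text
time_s: 27.23
tcp_pos: [0.4745, 0.1474, 0.1645]
tool_rot: [-2.165, -2.274, 0.002]
force: [0.9, -0.8, -0.8]
finger_gap: 0.417
```

```bash
python3 - <<'E'
from h import *
to(.583,.2068,.0537)
T=robot.get_image("top");S=robot.get_image("side")
for p in(T,S):
  for q in("brass_weight","steel_weight"): print(q,[(np.round(r["xy"],1),round(r["p"],2)) for r in robot.find_in(p,q)[:3]])
a=cv2.resize(T["img"][190:320,180:285,::-1],None,fx=4,fy=4,interpolation=cv2.INTER_CUBIC)
b=cv2.resize(S["img"][265:375,255:405,::-1],None,fx=2.5,fy=2.5,interpolation=cv2.INTER_CUBIC)
h=a.shape[0]; b=cv2.copyMakeBorder(b,0,h-b.shape[0],0,0,cv2.BORDER_CONSTANT)
cv2.imwrite("pics/open.png",np.hstack([a,b])); print(a.shape,b.shape)
E
```

```text
t 27.23 tcp [0.4745 0.1474 0.1645] jawyaw 2.82 tilt [-0.002  0.    -1.   ] F [ 0.9 -0.8 -0.8] gap 0.417 q6 1.69
move tool mm [ 53.9 111.5 110.7]
brass_weight []
steel_weight [(array([217.5, 225.3]), 0.64)]
brass_weight [(array([304.4, 307. ]), 0.78)]
steel_weight []
(520, 420, 3) (520, 375, 3)
```

View pics/open.png

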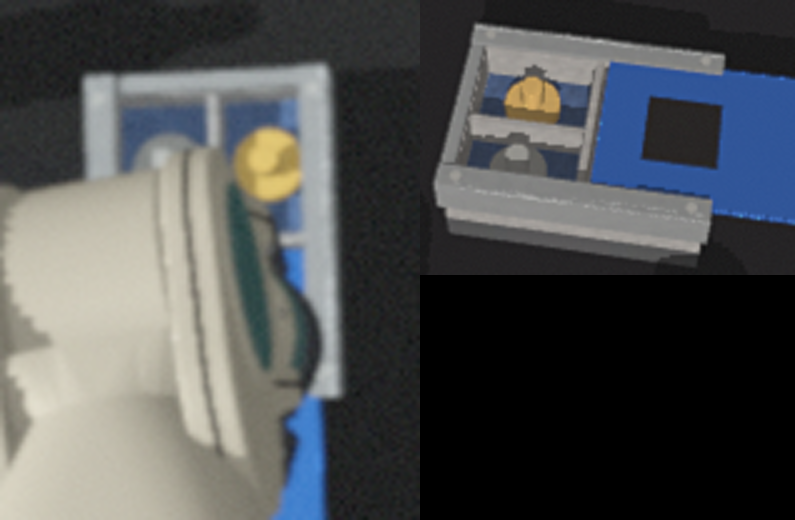

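The open crop shows the lid fully back, the brass weight in the -y cell at about side (300,305) and top (247,231), and the steel weight in the +y cell. I'll fit a model silhouette of the brass weight to both views.

```bash
cat > fit.py <<'E'
from h import *
from scipy.optimize import minimize
def cyl(p,x,y,r,z0,z1,k=8):
    t=np.linspace(0,2*np.pi,48)
    return np.array([proj(p,(x+r*np.cos(a),y+r*np.sin(a),z)) for z in(z0,z1) for a in t])*k
def fit(p,roi,zb,x0,k=8):
    x1,y1,x2,y2=roi; im=p["img"][y1:y2,x1:x2].astype(np.float32)
    im=cv2.resize(im,None,fx=k,fy=k,interpolation=cv2.INTER_CUBIC)
    m=(im[...,0]-im[...,2]>35)&(im[...,0]>70)
    off=np.array([x1,y1])*k+k/2-.5
    def f(v):
        s=np.zeros(m.shape,np.uint8)
        for r,a,b in((.022,0,.014),(.009,.014,.036)):
            h=cv2.convexHull((cyl(p,v[0],v[1],r,zb+a,zb+b,k)-off+k/2).astype(np.float32)); cv2.fillPoly(s,[h.astype(int)],1)
        return (s.astype(bool)^m).sum()/m.sum()
    r=min((minimize(f,np.array(x0)+d,method="Nelder-Mead",options=dict(initial_simplex=np.array(x0)+d+np.array([[0,0],[.006,0],[0,.006]]))) for d in np.array([[0,0],[.004,.004],[-.004,-.004],[.004,-.004]])),key=lambda r:r.fun)
    return r.x,r.fun
E
python3 - <<'E'
from fit import *
T=robot.get_image("top");S=robot.get_image("side")
print("patch",onz(S,(360.2,317.8),.0746), "lid near edge?")
c=np.array([.598,.175])
print("side",fit(S,(285,290,318,322),.03,c)); print("top",fit(T,(236,216,258,245),.03,c))
b0=np.array([.5805,.2065])-.027*np.array([np.cos(.0445),np.sin(.0445)])
ux=np.array([np.cos(.0445),np.sin(.0445)]);uy=np.array([-ux[1],ux[0]])
print("cell_right centre",b0+.0445*ux-.0305*uy)
to(.6,.175,.12)
E
```

```text
patch [0.48177277 0.20377402 0.0746    ] lid near edge?
side (array([0.60307313, 0.17582932]), np.float64(0.27401357960210815))
top (array([0.60265307, 0.17458015]), np.float64(0.07924197886046658))
cell_right centre [0.59933948 0.17680869]
t 27.63 tcp [0.4743 0.1473 0.1627] jawyaw 2.67 tilt [-0.003 -0.    -1.   ] F [ 0.8  0.6 -0.5] gap 0.498 q6 1.69
move tool mm [ 21.8 127.   42.3]
```

{"fn": "send_rows", "kwargs": {"motion": [{"tx": 5,"ty": 30,"tz": 0,"wx": 0,"wy": 0,"wz": 0,"jaw": -0.15},{"tx": 5,"ty": 30,"tz": 0,"wx": 0,"wy": 0,"wz": 0,"jaw": -0.15},{"tx": 6,"ty": 35,"tz": 0,"wx": 0,"wy": 0,"wz": 0,"jaw": -0.15},{"tx": 6,"ty": 35,"tz": 10,"wx": 0,"wy": 0,"wz": 0,"jaw": -0.15},{"tx": 0,"ty": 0,"tz": 25,"wx": 0,"wy": 0,"wz": 0,"jaw": -0.15},{"tx": 0,"ty": 0,"tz": 25,"wx": 0,"wy": 0,"wz": 0,"jaw": -0.15},{"tx": 0,"ty": 0,"tz": 20,"wx": 0,"wy": 0,"wz": 0,"jaw": -0.15},{"tx": 0,"ty": 0,"tz": 10,"wx": 0,"wy": 0,"wz": 0,"jaw": -0.15}]}}

```text
time_s: 28.3
tcp_pos: [0.6013, 0.175, 0.0695]
tool_rot: [-2.166, -2.27, 0.009]
force: [-0.5, -0.6, -0.0]
finger_gap: 0.422
```

```bash
python3 - <<'E'
from h import *
to(.6028,.1752,.045)
S=robot.get_image("side"); cv2.imwrite("pics/over.png",cv2.resize(S["img"][255:355,250:370,::-1],None,fx=5,fy=5,interpolation=cv2.INTER_CUBIC))
to(.6028,.1752,.045)
E
```

```text
t 28.3 tcp [0.6013 0.175  0.0695] jawyaw 2.69 tilt [-0.007 -0.001 -1.   ] F [-0.5 -0.6 -0. ] gap 0.422 q6 1.7
move tool mm [ 0.1  1.6 24.5]
t 28.35 tcp [0.6005 0.1748 0.0687] jawyaw 2.68 tilt [-0.009 -0.002 -1.   ] F [-0.6  0.2 -0.9] gap 0.426 q6 1.7
move tool mm [ 0.3  2.5 23.6]
```

View pics/over.png

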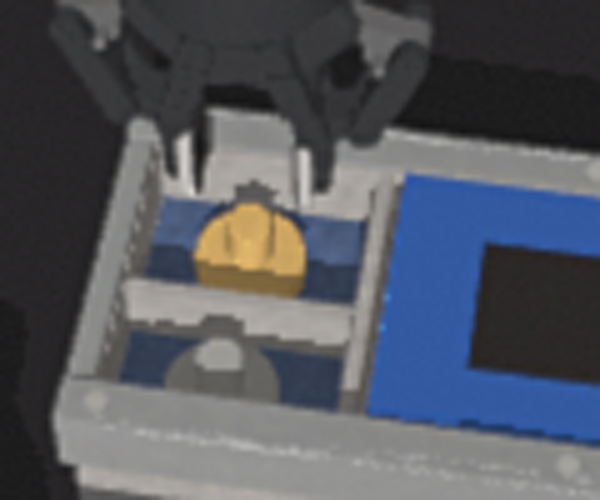

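Side crop: the open fingers straddle the knob symmetrically (tips at x≈190 and 310, knob at 251). Now I lower them.

{"fn": "send_rows", "kwargs": {"motion": [{"tx": 0,"ty": 0,"tz": 5,"wx": 0,"wy": 0,"wz": 0,"jaw": -0.15},{"tx": 0,"ty": 0,"tz": 5,"wx": 0,"wy": 0,"wz": 0,"jaw": -0.15},{"tx": 0,"ty": 0,"tz": 5,"wx": 0,"wy": 0,"wz": 0,"jaw": -0.15},{"tx": 0,"ty": 0,"tz": 5,"wx": 0,"wy": 0,"wz": 0,"jaw": -0.15},{"tx": 0,"ty": 0,"tz": 2,"wx": 0,"wy": 0,"wz": 0,"jaw": -0.15},{"tx": 0,"ty": 0,"tz": 2,"wx": 0,"wy": 0,"wz": 0,"jaw": -0.15},{"tx": 0,"ty": 0,"tz": 0,"wx": 0,"wy": 0,"wz": 0,"jaw": -0.15},{"tx": 0,"ty": 0,"tz": 0,"wx": 0,"wy": 0,"wz": 0,"jaw": -0.15}]}}

```text
time_s: 29.02
tcp_pos: [0.6047, 0.1747, 0.0505]
tool_rot: [2.17, 2.271, 0.0]
force: [0.6, 0.2, 0.9]
finger_gap: 0.424
```

```bash
python3 - <<'E'
from h import *
to(.6028,.1752,.03)
E
```

```text
t 29.02 tcp [0.6047 0.1747 0.0505] jawyaw 2.62 tilt [ 0.  0. -1.] F [0.6 0.2 0.9] gap 0.424 q6 1.7
move tool mm [ 0.6 -1.9 20.5]
```

{"fn": "send_rows", "kwargs": {"motion": [{"tx": 0.5,"ty": -2,"tz": 4,"wx": 0,"wy": 0,"wz": 0,"jaw": -0.15},{"tx": 0,"ty": 0,"tz": 4,"wx": 0,"wy": 0,"wz": 0,"jaw": -0.15},{"tx": 0,"ty": 0,"tz": 3,"wx": 0,"wy": 0,"wz": 0,"jaw": -0.15},{"tx": 0,"ty": 0,"tz": 2,"wx": 0,"wy": 0,"wz": 0,"jaw": -0.15},{"tx": 0,"ty": 0,"tz": 1,"wx": 0,"wy": 0,"wz": 0,"jaw": -0.15},{"tx": 0,"ty": 0,"tz": 1,"wx": 0,"wy": 0,"wz": 0,"jaw": -0.15},{"tx": 0,"ty": 0,"tz": 0,"wx": 0,"wy": 0,"wz": 0,"jaw": -0.15},{"tx": 0,"ty": 0,"tz": 0,"wx": 0,"wy": 0,"wz": 0,"jaw": -0.15}]}}

```text
time_s: 29.68
tcp_pos: [0.6026, 0.1752, 0.0352]
tool_rot: [2.17, 2.272, 0.0]
force: [-1.0, 0.2, -0.6]
finger_gap: 0.425
```

```bash
python3 - <<'E'
from h import *
to(.6028,.1752,.03)
S=robot.get_image("side"); cv2.imwrite("pics/down.png",cv2.resize(S["img"][275:335,270:340,::-1],None,fx=9,fy=9,interpolation=cv2.INTER_CUBIC))
E
```

```text
t 29.68 tcp [0.6026 0.1752 0.0352] jawyaw 2.62 tilt [ 0. -0. -1.] F [-1.   0.2 -0.6] gap 0.425 q6 1.7
move tool mm [0.  0.2 5.2]
```

View pics/down.png

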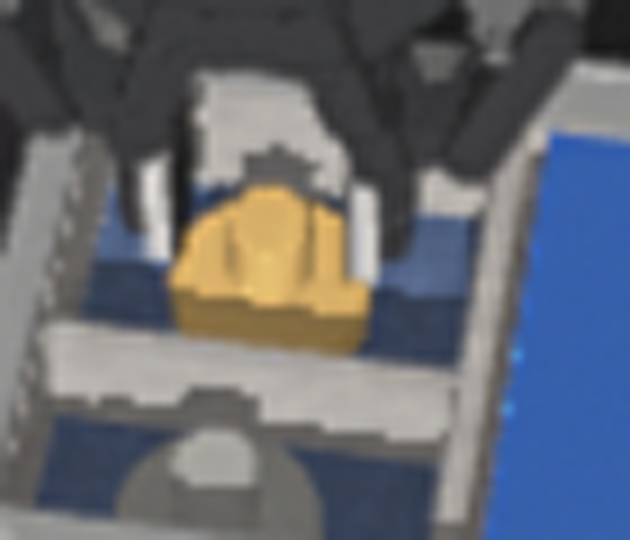

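```bash
python3 - <<'E'
from h import *
S=robot.get_image("side")
for sx in(.0195,-.0195):
  for z in(.044,.05,.055,.06,.065): print(sx,z,np.round((proj(S,(.6027+sx,.1862+sx*.045,z))-[270,275]+.5)*9))
E
```

```text
0.0195 0.044 [177. 302.]
0.0195 0.05 [176. 286.]
0.0195 0.055 [175. 273.]
0.0195 0.06 [174. 260.]
0.0195 0.065 [173. 247.]
-0.0195 0.044 [354. 322.]
-0.0195 0.05 [354. 307.]
-0.0195 0.055 [353. 294.]
-0.0195 0.06 [353. 281.]
-0.0195 0.065 [353. 268.]
```

{"fn": "send_rows", "kwargs": {"motion": [{"tx": 0,"ty": 0,"tz": 1,"wx": 0,"wy": 0,"wz": 0,"jaw": -0.15},{"tx": 0,"ty": 0,"tz": 1,"wx": 0,"wy": 0,"wz": 0,"jaw": -0.15},{"tx": 0,"ty": 0,"tz": 1,"wx": 0,"wy": 0,"wz": 0,"jaw": -0.15},{"tx": 0,"ty": 0,"tz": 1,"wx": 0,"wy": 0,"wz": 0,"jaw": -0.15},{"tx": 0,"ty": 0,"tz": 1,"wx": 0,"wy": 0,"wz": 0,"jaw": -0.15},{"tx": 0,"ty": 0,"tz": 1,"wx": 0,"wy": 0,"wz": 0,"jaw": -0.15},{"tx": 0,"ty": 0,"tz": 0,"wx": 0,"wy": 0,"wz": 0,"jaw": -0.15},{"tx": 0,"ty": 0,"tz": 0,"wx": 0,"wy": 0,"wz": 0,"jaw": -0.15}], "grip_force": 35}}

```text
time_s: 30.45
tcp_pos: [0.6024, 0.1751, 0.0291]
tool_rot: [-2.17, -2.272, 0.0]
force: [-0.2, 0.1, 0.4]
finger_gap: 0.425
```

{"fn": "send_rows", "kwargs": {"motion": [{"tx": 0,"ty": 0,"tz": 0,"wx": 0,"wy": 0,"wz": 0,"jaw": -0.3},{"tx": 0,"ty": 0,"tz": 0,"wx": 0,"wy": 0,"wz": 0,"jaw": -0.45},{"tx": 0,"ty": 0,"tz": 0,"wx": 0,"wy": 0,"wz": 0,"jaw": -0.55},{"tx": 0,"ty": 0,"tz": 0,"wx": 0,"wy": 0,"wz": 0,"jaw": -0.65},{"tx": 0,"ty": 0,"tz": 0,"wx": 0,"wy": 0,"wz": 0,"jaw": -1},{"tx": 0,"ty": 0,"tz": 0,"wx": 0,"wy": 0,"wz": 0,"jaw": -1},{"tx": 0,"ty": 0,"tz": 0,"wx": 0,"wy": 0,"wz": 0,"jaw": -1},{"tx": 0,"ty": 0,"tz": 0,"wx": 0,"wy": 0,"wz": 0,"jaw": -1}]}}

```text
time_s: 31.12
tcp_pos: [0.6028, 0.1752, 0.0294]
tool_rot: [2.17, 2.271, 0.001]
force: [0.5, -1.0, 1.8]
finger_gap: 0.189
```

{"fn": "send_rows", "kwargs": {"motion": [{"tx": 0,"ty": 0,"tz": -2,"wx": 0,"wy": 0,"wz": 0,"jaw": -1},{"tx": 0,"ty": 0,"tz": -5,"wx": 0,"wy": 0,"wz": 0,"jaw": -1},{"tx": 0,"ty": 0,"tz": -10,"wx": 0,"wy": 0,"wz": 0,"jaw": -1},{"tx": 0,"ty": 0,"tz": -18,"wx": 0,"wy": 0,"wz": 0,"jaw": -1},{"tx": 0,"ty": 0,"tz": -20,"wx": 0,"wy": 0,"wz": 0,"jaw": -1},{"tx": 0,"ty": 0,"tz": -20,"wx": 0,"wy": 0,"wz": 0,"jaw": -1},{"tx": 0,"ty": 0,"tz": -20,"wx": 0,"wy": 0,"wz": 0,"jaw": -1},{"tx": 0,"ty": 0,"tz": -20,"wx": 0,"wy": 0,"wz": 0,"jaw": -1}], "grip_force": 50}}

```text
time_s: 31.78
tcp_pos: [0.602, 0.1751, 0.1455]
tool_rot: [-2.17, -2.271, 0.001]
force: [-0.0, 0.6, -3.3]
finger_gap: 0.185
```

```bash
python3 - <<'E'
from h import *
to(.5865,-.183,.149)
E
```

```text
t 31.78 tcp [0.602  0.1751 0.1455] jawyaw 2.62 tilt [-0.001 -0.    -1.   ] F [-0.   0.6 -3.3] gap 0.185 q6 1.7
move tool mm [-357.   -31.8   -3.5]
```

{"fn": "send_rows", "kwargs": {"motion": [{"tx": -12,"ty": -1,"tz": 0,"wx": 0,"wy": 0,"wz": 0,"jaw": -1},{"tx": -20,"ty": -2,"tz": 0,"wx": 0,"wy": 0,"wz": 0,"jaw": -1},{"tx": -25,"ty": -2,"tz": 0,"wx": 0,"wy": 0,"wz": 0,"jaw": -1},{"tx": -25,"ty": -2,"tz": 0,"wx": 0,"wy": 0,"wz": 0,"jaw": -1},{"tx": -25,"ty": -2,"tz": 0,"wx": 0,"wy": 0,"wz": 0,"jaw": -1},{"tx": -25,"ty": -2,"tz": 0,"wx": 0,"wy": 0,"wz": 0,"jaw": -1},{"tx": -25,"ty": -2,"tz": 0,"wx": 0,"wy": 0,"wz": 0,"jaw": -1},{"tx": -25,"ty": -2,"tz": 0,"wx": 0,"wy": 0,"wz": 0,"jaw": -1}]}}

```text
time_s: 32.45
tcp_pos: [0.5945, -0.0092, 0.1432]
tool_rot: [-2.17, -2.27, 0.002]
force: [0.3, -0.2, -2.5]
finger_gap: 0.179
```

{"fn": "send_rows", "kwargs": {"motion": [{"tx": -25,"ty": -3,"tz": 0,"wx": 0,"wy": 0,"wz": 0,"jaw": -1},{"tx": -25,"ty": -3,"tz": 0,"wx": 0,"wy": 0,"wz": 0,"jaw": -1},{"tx": -25,"ty": -3,"tz": 0,"wx": 0,"wy": 0,"wz": 0,"jaw": -1},{"tx": -25,"ty": -3,"tz": 0,"wx": 0,"wy": 0,"wz": 0,"jaw": -1},{"tx": -25,"ty": -2,"tz": 0,"wx": 0,"wy": 0,"wz": 0,"jaw": -1},{"tx": -20,"ty": -2,"tz": 0,"wx": 0,"wy": 0,"wz": 0,"jaw": -1},{"tx": -15,"ty": -1,"tz": 0,"wx": 0,"wy": 0,"wz": 0,"jaw": -1},{"tx": -10,"ty": 0,"tz": 0,"wx": 0,"wy": 0,"wz": 0,"jaw": -1}]}}

```text
time_s: 33.12
tcp_pos: [0.5855, -0.1798, 0.1434]
tool_rot: [-2.171, -2.269, 0.002]
force: [0.2, 0.5, -3.9]
finger_gap: 0.182
```

{"fn": "send_rows", "kwargs": {"motion": [{"tx": 0,"ty": 0,"tz": 0,"wx": 0,"wy": 0,"wz": 0,"jaw": -1},{"tx": 0,"ty": 0,"tz": 0,"wx": 0,"wy": 0,"wz": 0,"jaw": -1},{"tx": 0,"ty": 0,"tz": 0,"wx": 0,"wy": 0,"wz": 0,"jaw": -1},{"tx": 0,"ty": 0,"tz": 0,"wx": 0,"wy": 0,"wz": 0,"jaw": -1},{"tx": 0,"ty": 0,"tz": 0,"wx": 0,"wy": 0,"wz": 0,"jaw": -1},{"tx": 0,"ty": 0,"tz": 0,"wx": 0,"wy": 0,"wz": 0,"jaw": -1},{"tx": 0,"ty": 0,"tz": 0,"wx": 0,"wy": 0,"wz": 0,"jaw": -1},{"tx": 0,"ty": 0,"tz": 0,"wx": 0,"wy": 0,"wz": 0,"jaw": -1}]}}

```text
time_s: 33.78
tcp_pos: [0.5867, -0.1775, 0.1443]
tool_rot: [2.169, 2.272, 0.0]
force: [1.0, 0.4, -2.8]
finger_gap: 0.179
```

```bash
python3 - <<'E'
from fit import *
to(.5865,-.183,.115)
S=robot.get_image("side"); 
x,y,z=robot.get_state()["tcp_pos"]
u=proj(S,(x,y,z+.01)).astype(int); r=(u[0]-24,u[1]-20,u[0]+24,u[1]+24)
for dz in(-.003,0,.003): print(dz,fit(S,r,z+dz,(x,y)))
c=S["img"][115:205,280:400,::-1]; cv2.imwrite("pics/hold.png",cv2.resize(c,None,fx=6,fy=6,interpolation=cv2.INTER_CUBIC))
E
```

```text
t 33.78 tcp [ 0.5867 -0.1775  0.1443] jawyaw 2.65 tilt [ 0.  0. -1.] F [ 1.   0.4 -2.8] gap 0.179 q6 1.13
move tool mm [-5.4 -0.5 29.3]
-0.003 (array([ 0.58695816, -0.17872656]), np.float64(0.13378200919238345))
0 (array([ 0.58640339, -0.17491417]), np.float64(0.13099146421536442))
0.003 (array([ 0.58603418, -0.17146544]), np.float64(0.1313197636244255))
```

View pics/hold.png

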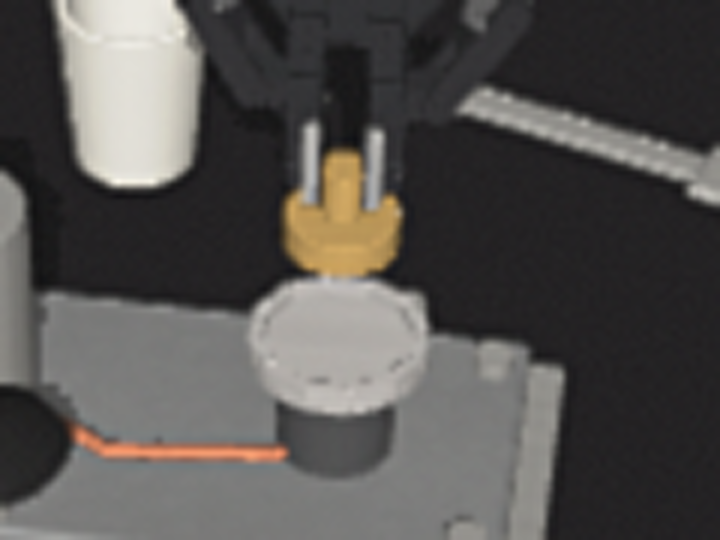

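Side crop: the weight hangs upright at (343,230), above the pan centre at (339,330). I shift it 5 mm and go down.

{"fn": "send_rows", "kwargs": {"motion": [{"tx": -3,"ty": -0.5,"tz": 5,"wx": 0,"wy": 0,"wz": 0,"jaw": -1},{"tx": -2.5,"ty": 0,"tz": 8,"wx": 0,"wy": 0,"wz": 0,"jaw": -1},{"tx": 0,"ty": 0,"tz": 10,"wx": 0,"wy": 0,"wz": 0,"jaw": -1},{"tx": 0,"ty": 0,"tz": 8,"wx": 0,"wy": 0,"wz": 0,"jaw": -1},{"tx": 0,"ty": 0,"tz": 5,"wx": 0,"wy": 0,"wz": 0,"jaw": -1},{"tx": 0,"ty": 0,"tz": 4,"wx": 0,"wy": 0,"wz": 0,"jaw": -1},{"tx": 0,"ty": 0,"tz": 3,"wx": 0,"wy": 0,"wz": 0,"jaw": -1},{"tx": 0,"ty": 0,"tz": 2,"wx": 0,"wy": 0,"wz": 0,"jaw": -1}]}}

```text
time_s: 34.5
tcp_pos: [0.5862, -0.1834, 0.0986]
tool_rot: [-2.17, -2.271, 0.0]
force: [-0.6, 0.0, -3.2]
finger_gap: 0.181
```

```bash
python3 - <<'E'
from fit import *
to(.5865,-.183,.09)
S=robot.get_image("side"); T=robot.get_image("top"); x,y,z=robot.get_state()["tcp_pos"]
u=proj(S,(x,y,z+.01)).astype(int); print(fit(S,(u[0]-24,u[1]-20,u[0]+24,u[1]+24),z+.0006,(x,y)))
p=proj(T,(x,y,z+.01)).astype(int);m=T["img"][p[1]-20:p[1]+20,p[0]-20:p[0]+20].astype(int);print("yellow px in top",((m[...,0]-m[...,2])>35).sum())
to(.5865,-.183,.09)
E
```

```text
t 34.5 tcp [ 0.5862 -0.1834  0.0986] jawyaw 2.62 tilt [-0.001  0.    -1.   ] F [-0.6  0.  -3.2] gap 0.181 q6 1.12
move tool mm [0.3 0.3 8.6]
(array([ 0.58563174, -0.17992691]), np.float64(0.14609389160775785))
yellow px in top 134
t 34.6 tcp [ 0.5863 -0.1834  0.0989] jawyaw 2.63 tilt [-0.  0. -1.] F [-0.4 -0.3 -2.4] gap 0.178 q6 1.12
move tool mm [0.3 0.2 8.9]
```

{"fn": "send_rows", "kwargs": {"motion": [{"tx": 0,"ty": 0,"tz": 1,"wx": 0,"wy": 0,"wz": 0,"jaw": -1},{"tx": 0,"ty": 0,"tz": 1,"wx": 0,"wy": 0,"wz": 0,"jaw": -1},{"tx": 0,"ty": 0,"tz": 1,"wx": 0,"wy": 0,"wz": 0,"jaw": -1},{"tx": 0,"ty": 0,"tz": 1,"wx": 0,"wy": 0,"wz": 0,"jaw": -1},{"tx": 0,"ty": 0,"tz": 1,"wx": 0,"wy": 0,"wz": 0,"jaw": -1},{"tx": 0,"ty": 0,"tz": 1,"wx": 0,"wy": 0,"wz": 0,"jaw": -1},{"tx": 0,"ty": 0,"tz": 0,"wx": 0,"wy": 0,"wz": 0,"jaw": -1},{"tx": 0,"ty": 0,"tz": 0,"wx": 0,"wy": 0,"wz": 0,"jaw": -1}]}}

```text
time_s: 35.27
tcp_pos: [0.5863, -0.1834, 0.0931]
tool_rot: [-2.17, -2.272, 0.0]
force: [-0.6, -0.1, -2.7]
finger_gap: 0.184
```

{"fn": "send_rows", "kwargs": {"motion": [{"tx": 0,"ty": 0,"tz": 0.5,"wx": 0,"wy": 0,"wz": 0,"jaw": -1},{"tx": 0,"ty": 0,"tz": 0.5,"wx": 0,"wy": 0,"wz": 0,"jaw": -1},{"tx": 0,"ty": 0,"tz": 0.5,"wx": 0,"wy": 0,"wz": 0,"jaw": -1},{"tx": 0,"ty": 0,"tz": 0.5,"wx": 0,"wy": 0,"wz": 0,"jaw": -1},{"tx": 0,"ty": 0,"tz": 0.5,"wx": 0,"wy": 0,"wz": 0,"jaw": -1},{"tx": 0,"ty": 0,"tz": 0,"wx": 0,"wy": 0,"wz": 0,"jaw": -1},{"tx": 0,"ty": 0,"tz": 0,"wx": 0,"wy": 0,"wz": 0,"jaw": -1},{"tx": 0,"ty": 0,"tz": 0,"wx": 0,"wy": 0,"wz": 0,"jaw": -1}]}}

```text
time_s: 35.93
tcp_pos: [0.5864, -0.1835, 0.0907]
tool_rot: [-2.17, -2.272, -0.0]
force: [0.1, -0.2, -2.6]
finger_gap: 0.179
```

{"fn": "send_rows", "kwargs": {"motion": [{"tx": 0,"ty": 0,"tz": 0.3,"wx": 0,"wy": 0,"wz": 0,"jaw": -1},{"tx": 0,"ty": 0,"tz": 0.3,"wx": 0,"wy": 0,"wz": 0,"jaw": -1},{"tx": 0,"ty": 0,"tz": 0.3,"wx": 0,"wy": 0,"wz": 0,"jaw": -1},{"tx": 0,"ty": 0,"tz": 0.3,"wx": 0,"wy": 0,"wz": 0,"jaw": -1},{"tx": 0,"ty": 0,"tz": 0.3,"wx": 0,"wy": 0,"wz": 0,"jaw": -1},{"tx": 0,"ty": 0,"tz": 0,"wx": 0,"wy": 0,"wz": 0,"jaw": -1},{"tx": 0,"ty": 0,"tz": 0,"wx": 0,"wy": 0,"wz": 0,"jaw": -1},{"tx": 0,"ty": 0,"tz": 0,"wx": 0,"wy": 0,"wz": 0,"jaw": -1}]}}

```text
time_s: 36.6
tcp_pos: [0.5864, -0.1835, 0.0895]
tool_rot: [2.17, 2.271, 0.0]
force: [-1.3, 1.1, 1.7]
finger_gap: 0.18
```

Contact felt at the height I expected. Releasing now.

{"fn": "send_rows", "kwargs": {"motion": [{"tx": 0,"ty": 0,"tz": 0,"wx": 0,"wy": 0,"wz": 0,"jaw": -0.6},{"tx": 0,"ty": 0,"tz": 0,"wx": 0,"wy": 0,"wz": 0,"jaw": -0.5},{"tx": 0,"ty": 0,"tz": 0,"wx": 0,"wy": 0,"wz": 0,"jaw": -0.4},{"tx": 0,"ty": 0,"tz": 0,"wx": 0,"wy": 0,"wz": 0,"jaw": -0.3},{"tx": 0,"ty": 0,"tz": 0,"wx": 0,"wy": 0,"wz": 0,"jaw": -0.1},{"tx": 0,"ty": 0,"tz": 0,"wx": 0,"wy": 0,"wz": 0,"jaw": -0.1},{"tx": 0,"ty": 0,"tz": -2,"wx": 0,"wy": 0,"wz": 0,"jaw": -0.1},{"tx": 0,"ty": 0,"tz": -5,"wx": 0,"wy": 0,"wz": 0,"jaw": -0.1}]}}

```text
time_s: 37.27
tcp_pos: [0.5858, -0.1832, 0.0957]
tool_rot: [-2.169, -2.271, 0.001]
force: [-1.0, -0.5, -0.2]
finger_gap: 0.452
```

{"fn": "send_rows", "kwargs": {"motion": [{"tx": 0,"ty": 0,"tz": -10,"wx": 0,"wy": 0,"wz": 0,"jaw": -0.1},{"tx": 0,"ty": 0,"tz": -15,"wx": 0,"wy": 0,"wz": 0,"jaw": -0.1},{"tx": 0,"ty": 0,"tz": -20,"wx": 0,"wy": 0,"wz": 0,"jaw": -0.1},{"tx": 0,"ty": 0,"tz": -20,"wx": 0,"wy": 0,"wz": 0,"jaw": -0.1},{"tx": 0,"ty": -20,"tz": -10,"wx": 0,"wy": 0,"wz": 0,"jaw": -0.1},{"tx": 0,"ty": -35,"tz": 0,"wx": 0,"wy": 0,"wz": 0,"jaw": -0.1},{"tx": 0,"ty": -35,"tz": 0,"wx": 0,"wy": 0,"wz": 0,"jaw": -0.1},{"tx": 0,"ty": -35,"tz": 0,"wx": 0,"wy": 0,"wz": 0,"jaw": -0.1}]}}

```text
time_s: 37.93
tcp_pos: [0.461, -0.1894, 0.1727]
tool_rot: [2.168, 2.271, 0.001]
force: [0.5, -1.4, -0.0]
finger_gap: 0.446
```

{"fn": "send_rows", "kwargs": {"motion": [{"tx": 0,"ty": -10,"tz": 0,"wx": 0,"wy": 0,"wz": 0,"jaw": -0.1},{"tx": 0,"ty": 0,"tz": 0,"wx": 0,"wy": 0,"wz": 0,"jaw": -0.1},{"tx": 0,"ty": 0,"tz": 0,"wx": 0,"wy": 0,"wz": 0,"jaw": -0.1},{"tx": 0,"ty": 0,"tz": 0,"wx": 0,"wy": 0,"wz": 0,"jaw": -0.1},{"tx": 0,"ty": 0,"tz": 0,"wx": 0,"wy": 0,"wz": 0,"jaw": -0.1},{"tx": 0,"ty": 0,"tz": 0,"wx": 0,"wy": 0,"wz": 0,"jaw": -0.1},{"tx": 0,"ty": 0,"tz": 0,"wx": 0,"wy": 0,"wz": 0,"jaw": -0.1},{"tx": 0,"ty": 0,"tz": 0,"wx": 0,"wy": 0,"wz": 0,"jaw": -0.1}]}}

```text
time_s: 38.6
tcp_pos: [0.4521, -0.1896, 0.171]
tool_rot: [-2.169, -2.272, 0.0]
force: [0.7, -0.1, 0.7]
finger_gap: 0.447
```

```bash
python3 - <<'E'
from fit import *
to(.5865,-.183,.2)
S=robot.get_image("side"); T=robot.get_image("top")
for p in(S,T):
  u=proj(p,(.5865,-.183,.1)).astype(int); print(fit(p,(u[0]-24,u[1]-22,u[0]+24,u[1]+20),.09,(.5865,-.183)))
cv2.imwrite("pics/end.png",np.hstack([cv2.resize(S["img"][110:380,230:430,::-1],(400,540),interpolation=cv2.INTER_CUBIC),cv2.resize(T["img"][190:290,360:430,::-1],(378,540),interpolation=cv2.INTER_CUBIC)]))
E
```

```text
t 38.6 tcp [ 0.4521 -0.1896  0.171 ] jawyaw 2.65 tilt [-0.  0. -1.] F [ 0.7 -0.1  0.7] gap 0.447 q6 1.0
move tool mm [  0.4 134.6 -29. ]
(array([ 0.58610244, -0.1805286 ]), np.float64(0.036072034594121186))
(array([ 0.58604096, -0.18533643]), np.float64(0.17486985328916232))
```

View pics/end.png

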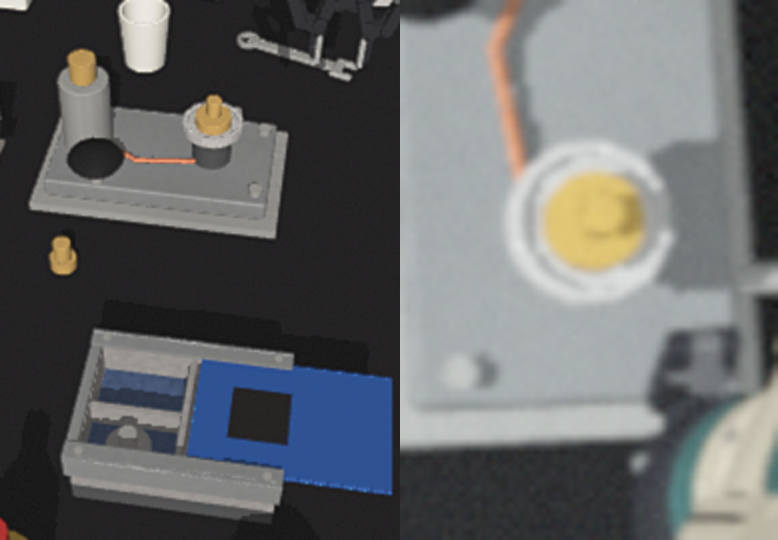

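The end picture shows the weight flat and centred in the pan (disc at (594,221), rim ring at (590,220)). The lid is open, the steel weight is in its cell and the gripper is clear.

```bash
python3 -c "
from h import *
print(robot.hand_in())"
```

```text
the job is handed in; nothing more can be done
None
```

The job is done and handed in at about 39 s. `hand_in()` reports no verdict.

- **Lid:** I pressed at about 12 N (readings reached 13.5 N) and dragged it to its stop. The last measurement put the opening at about 99 mm, and the final picture still shows it open.
- **Brass weight:** I lifted it by its knob and lowered it into the pan until I felt contact. The upward force changed by about 4 N when it touched. I then opened the fingers and moved clear.
- **Last checks:** The side-view fit puts the weight about 2.5 mm from my estimate of the pan centre. In the top view it looks centred and flat. The steel weight is still in its cell, the gripper touches nothing, and the bystanders visible in the final crops look undisturbed.

**Checks that disagreed:**
- **Tool height:** The reported tool height was about 20 mm lower than where the shut fingertips really were, going by the pictures and the lid contact. I took heights from contact and the pictures instead.
- **Weight position:** The top and side fits of the final weight position differ by about 5 mm in y. The top fit was poorer, with a 17% mismatch against 4% for the side. Both are within about 3 mm of the estimated pan centre, inside the 10 mm limit.

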